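# Clamp a regulator housing and hold a borescope down its bore

## Robot

A 6-joint arm with a two-finger parallel gripper is mounted at the origin on the work surface. World frame = base frame: x ahead of the robot, y to its left, z up, the work surface at z = 0. Lengths are in mm, angles in rad, forces in N, time in s.
With the tool pointing down it reaches from about 300 to 775 mm from the base axis. Payload 14.6 kg.
Tool frame: the origin (TCP) lies midway between the tips of the shut fingers; the grasp point (between the pads) lies 19 mm behind it (pinch_z is the distance from the TCP to the grasp point, in mm); z points along the fingers, y is the direction in which the jaws open and shut (so a half turn about z gives the same grasp; the last joint's range is limited). The gripper opens to 94 mm and grips with 3 to 60 N. Pads are 16 mm wide; open, the fingers measure 119 mm over their backs; the gripper's body (75 mm by 177 mm) begins 78 mm behind the grasp point.
Start: joints at [-1.392, 0.3, 1.521, -0, 1.321, -0.067], TCP at [133.826, -533.46, 205.446] pointing down, gripper open.
Joint ranges: [-3.03, 3.03], [-0.79, 2.21], [0.23, 2.52], [-1.04, 4.18], [0, 3.07], [-2.55, 2.55]. Speed limits (rad/s): [2.22, 2.22, 2.57, 3.14, 3.14, 3.14].

## Interface

Orientations are given as [roll, pitch, yaw] about the fixed x, y, z axes, in that order (R = Rz(yaw) Ry(pitch) Rx(roll)).
In Python, from cell import read_state, camera, sign_off, pinch_z gives the robot as it stands. The module is installed in compiled form; this text tells all that it offers.
- The arm moves only by the tool servo_tool, never from a script. Its argument "series" is a list of rows, each a list of 6 numbers: the shift along the tool's x, y, z in cm, then the turn, a rotation vector about the tool's x, y, z in rad. In form: [[tx, ty, tz, rx, ry, rz], ...]. A call has exactly 10 rows; each row is the pose to reach, as a shift and turn from the pose commanded when the call began, along the tool's axes at that moment; what a row does not reach only later rows make up. A row lasts 1/12 s, in which the tool goes at most 41.7 mm and 7.16 degrees, less where a joint would pass 70% of its speed; a pose out of reach is approached as far as the arm can. A call with a gripper value outside its range is refused whole. "gripper" is the finger opening in cm, from 0 to 9.4, set as the call begins (left out, the last holds). The fingers move at their own pace and stop on an object; "grip_force" is the grip in N (left out, the last holds). Time passes only in rows, so rows that repeat a pose let the fingers close, or fill a call up. It gives the time, the measured TCP pose, the force and the opening at its end, in the units of the state.
- read_state(): the state, without advancing time (a new reading comes with each control period).
- camera(name): name is "scene" or "top" or "wrist"; returns a dict with "pixels" (384x512x3 uint8, red, green, blue), "fx", "fy", "cx", "cy" (pixels), "pose" (4x4, takes a point from camera to world coordinates); the wrist camera has in their place "mount" (4x4, takes a point from camera to tool coordinates, whose origin is the TCP and whose axes are the flange's). Camera axes: x right, y down, z forward; pixel columns grow to the right and rows downward; lengths in mm; the calibration is good to about 2 mm. A picture is of the moment at which its call begins: read the wrist's pose just before it. There is no depth.
- sign_off(): hands the job in, once; it reports no verdict.
The state is a dict: "clock": time; "joints": joint angles; "qd": joint speeds; "effort": joint torques, N m; "eef_pos": TCP position; "eef_rot": TCP orientation; "wrist_force": force on the tool from outside, world axes, zero at the start; "moment": the same for the moment, N m; "finger_gap": finger opening in mm.
Only numpy, scipy, OpenCV 4.12 (cv2) and the standard library are available. Lean on these libraries where they do the work, as an engineer would, in place of code of your own. Each camera call takes 0.05 s, during which the arm holds its last target.

## Task

Clamp the loose aluminium regulator housing in the blue quick-action vise: push the sliding jaw up until it nips the housing against the fixed jaw, then turn the cam lever by its red knob clockwise (seen from above) as far as it goes to lock it. Then take the black-handled borescope out of its stand and lower its steel tube straight down through the brass collar into the bore, without ever touching the housing with the scope, until the yellow depth ring on the tube is level with the collar's rim. Finish while still holding the scope there, still and centred in the bore, with the housing locked in the vise; do not let go, and leave the sealant bottle, hex driver and brass union where they are.

Things in the scene. Friction and masses are not known exactly. Their poses are not given: they have to be found in the camera images.
- vise_bed (a point): blue and steel quick-action vise fixed on the bench, bed 95 mm wide (its x) and 230 mm long (its y, from 125 mm behind to 105 mm ahead of this point). This point: middle of the bed's flat top, 28 mm above the bench, where the housing stands; its y axis points along the slide towards the fixed jaw, whose gripping face is at y = +70 mm. Both jaws are about 90 mm wide and rise to 68 mm above the bench. The vise's place and yaw vary
- vise_jaw (a joint): travel of the sliding jaw along the vise's y, in m: 0 fully open, up to 0.050; it slides stiffly (about 10 N) and stays where it is left. With the lever open its gripping plate meets the 44 mm thick housing, square against the fixed jaw, at about 0.034 and is pressed solid at about 0.037 (some 17 N or more on the jaw); push to between these before turning the lever
- jaw_back (a point): middle of the upright rear face of the sliding jaw (the face to push, 88 mm wide, 40 mm high, from 28 to 68 mm above the bench); axes as vise_bed, push along +y. The bed, 28 mm high, lies under it
- jaw_pad: steel gripping plate on the front of the sliding jaw, 88 mm wide, 38 mm high, 7 mm thick; it sits on stiff spring washers (1.6 N per mm) and turning the cam lever fully drives it 3.9 mm forward out of the jaw, which does the clamping; the jaw may be pushed back a little by this. Origin: middle of the lower edge of its rear face, axes as vise_bed
- cam_lever (a joint): angle of the cam lever on top of the sliding jaw, in rad: 0 open (lever points along the vise's +x), 1.57 locked against its stop (lever points along the vise's -y, to the rear); grows clockwise seen from above; rubbing torque about 0.12 N m, stays where it is left
- lever_pivot (a point): vertical pivot axis of the cam lever (steel hub 26 mm across), on the axis at the height of the knob's middle, about 84 mm above the bench; its x axis points along the lever to the knob
- lever_knob (a point): middle of the lever's upright red knob, 16 mm across, 26 mm high (71 to 97 mm above the bench), 78 mm from the pivot axis; the arm to it is a 10 mm round steel bar, its axis 80 mm above the bench; nothing lies under the knob but the bed and bench
- bore_mouth (a point): centre of the upper rim of the brass collar on the aluminium housing, 64 mm above the housing's underside and 92 mm above the bench; z up along the bore's axis. The body is 64 mm (x) by 44 mm (y, the clamped way) by 58 mm high, the collar stands 6 mm proud and is 28 mm across outside. The bore, straight down from here, is 18 mm across and 58 mm deep from the rim. The housing is loose on the vise bed and will slide when the jaw reaches it
- scope_grip (a point): on the axis of the borescope's black cylindrical handle, near its middle: the point to grip. The handle is 30 mm across and 85 mm long; this point is 50 mm above its lower end and 35 mm below its top. z axis points up along the tube. The scope stands upright and loose in its stand, which lets it be lifted straight up
- depth_ring (a point): centre of the yellow ring on the scope's tube, 40 mm above the lens tip; z up along the tube
- scope_tip (a point): lens tip at the lower end of the scope's steel tube, which is 8 mm across and runs 105 mm from the tip up to the handle; this point is 155 mm below scope_grip; z up along the tube
- stand_socket (a point): centre of the top of the scope stand's grey head, 134 mm above the bench, head 60 by 60 mm on four posts over a 100 by 100 mm steel base, fixed on the bench. The scope's handle sits 14 mm deep in its 34 mm socket with the tube hanging through a 17 mm hole down to 15 mm above the bench: the tip is clear of the stand once lifted 125 mm
- sealant_mid (a point): middle of a small blue sealant bottle with grey cap and yellow spout, 34 by 22 mm, 85 mm high, standing; this point 35 mm above its underside. Leave alone
- driver_mid (a point): middle of a green and black T-handled hex driver lying on the bench, 130 mm long, handle 80 mm wide, 22 mm high; x axis along its shaft. Leave alone
- union_mid (a point): middle of a brass hose union standing on the bench, 26 mm across, 38 mm high. Leave alone
Not all that is in view belongs to the job. What is meant by the part that bears stand_socket is not pink, and is the smaller of those in its own colour.

How it is judged:
By the outcome, as a careful person would: the job done as asked, in the order asked, and still so for the second after the job is handed in, while the arm keeps its last pose, push and grip.
It also fails if it takes over 72 s, if anything falls off the work surface, if the arm or the gripper's body presses on something with over 40 N, if the wrist force passes 120 N, or if a joint passes its speed limit or range.

## Working session

There is one attempt and no reset: what is moved stays moved. The work goes in short steps, Python scripts to look and compute and a tool call to move; the robot and the scene stay as the last step left them, time stands still between calls to the robot, and variables do not carry over. Pictures are saved under pics/ and viewed, and the job is handed in when it is done.

Besides the shell and the picture viewer there is one more tool, called after "Call:" as a command line: name --pt "numbers of a row" for each row, then --argument value for the rest. servo_tool: Moves the arm, as the interface text tells. Its arguments: {"type":"object","properties":{"series":{"type":"array"},"gripper":{"type":"number"},"grip_force":{"type":"number"}},"required":["series"]}

```bash
mkdir -p pics
python3 - <<'E'
from cell import *
import cv2,json
s=read_state();print(s)
for n in ["scene","top","wrist"]:
    c=camera(n);cv2.imwrite(f"pics/{n}0.png",c["pixels"][:,:,::-1])
    print(n,c["fx"],c["fy"],c["cx"],c["cy"],c.get("pose",c.get("mount")))
print(pinch_z)
E
```

```text
{'clock': 0.0, 'joints': array([-1.39159082e+00,  3.00489548e-01,  1.52159382e+00,  1.40921166e-06,
        1.32069069e+00, -6.66018315e-02]), 'qd': array([-0.00098004, -0.00030809, -0.00011265,  0.00112842,  0.00036664,
       -0.00131998]), 'effort': array([ 3.81211576e-03, -5.31806195e+01, -3.52744603e+01,  7.08305812e-02,
        2.43988994e-02, -7.65982963e-05]), 'eef_pos': array([ 133.78567634, -533.20590891,  204.87082075]), 'eef_rot': array([-3.14041396e+00, -7.99876999e-05,  2.45806942e-01]), 'wrist_force': array([-0.55159533,  0.10434799, -0.34349654]), 'moment': array([ 0.02924162, -0.00912338, -0.00533616]), 'finger_gap': 93.9194289329338}
scene 380.4766402672027 380.4766402672027 257.1903668956855 192.62846910848072 [[-3.36697338e-01  5.50058405e-01 -7.64245153e-01  1.32518362e+03]
 [ 9.41605247e-01  1.93407691e-01 -2.75632044e-01  2.64866047e+02]
 [-3.80283232e-03 -8.12421822e-01 -5.83057735e-01  6.88182128e+02]
 [ 0.00000000e+00  0.00000000e+00  0.00000000e+00  1.00000000e+00]]
top 404.4266037067553 404.4266037067553 256.2408611548186 186.79706060970398 [[-1.93918004e-02 -9.98115526e-01  5.82181667e-02  5.17058036e+02]
 [-9.99652290e-01  1.83151845e-02 -1.89698115e-02  5.67797334e+00]
 [ 1.78677869e-02 -5.85657824e-02 -9.98123635e-01  1.21668310e+03]
 [ 0.00000000e+00  0.00000000e+00  0.00000000e+00  1.00000000e+00]]
wrist 323.8629749354431 323.8629749354431 253.22317488190725 182.21707994458814 [[-5.78531081e-04 -9.64101522e-01 -2.65533274e-01  7.75572843e+01]
 [ 9.99999818e-01 -6.02658795e-04  9.38973110e-06  7.40479606e-01]
 [-1.69078617e-04 -2.65533220e-01  9.64101696e-01 -1.77914531e+02]
 [ 0.00000000e+00  0.00000000e+00  0.00000000e+00  1.00000000e+00]]
18.8
```

View pics/scene0.png

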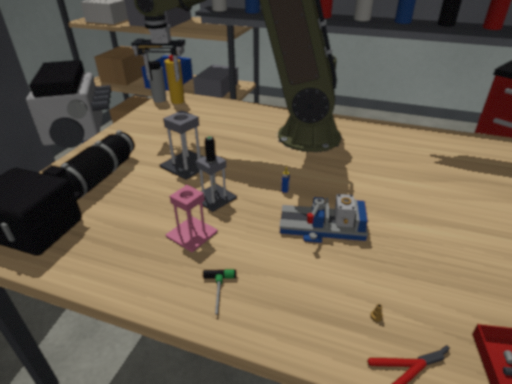

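View pics/top0.png

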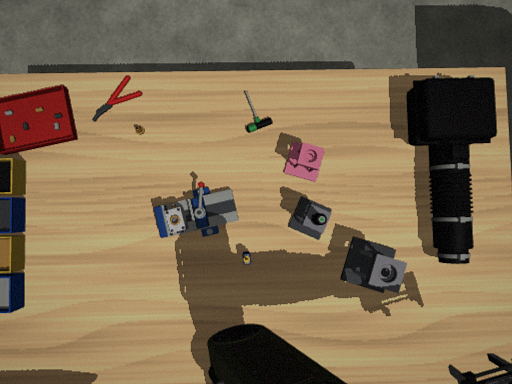

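View pics/wrist0.png

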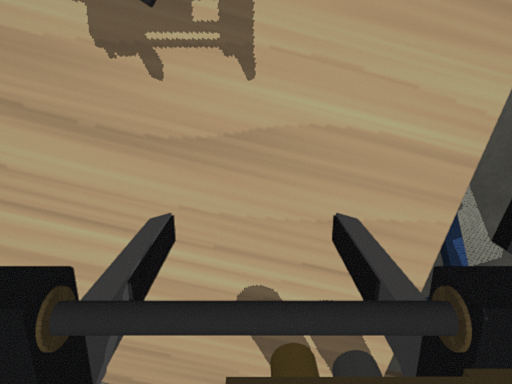

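The top view shows the vise at about (195,212), with the fixed jaw to the left. The scope is in the smaller grey stand at about (313,217), and the sealant bottle is at (247,258). I'll zoom in on these.

Run:
```python
import cv2
t=cv2.imread("pics/top0.png");s=cv2.imread("pics/scene0.png")
cv2.imwrite("pics/tz1.png",cv2.resize(t[165:275,140:260],None,fx=5,fy=5,interpolation=2))
cv2.imwrite("pics/tz2.png",cv2.resize(t[185:250,270:350],None,fx=8,fy=8,interpolation=2))
cv2.imwrite("pics/sz1.png",cv2.resize(s[165:255,265:385],None,fx=6,fy=6,interpolation=2))
cv2.imwrite("pics/sz2.png",cv2.resize(s[125:225,150:250],None,fx=6,fy=6,interpolation=2))
```

```text
(no output)
```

View pics/tz1.png

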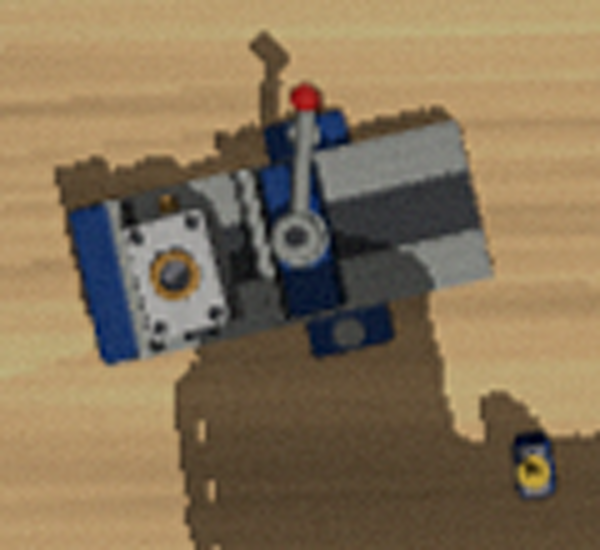

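View pics/tz2.png

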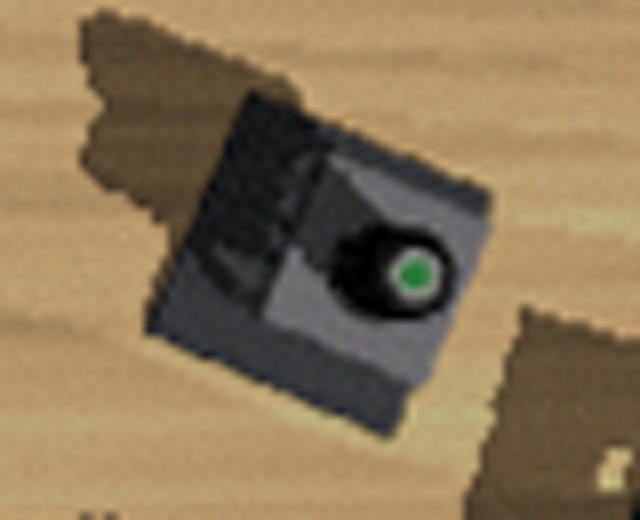

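View pics/sz1.png

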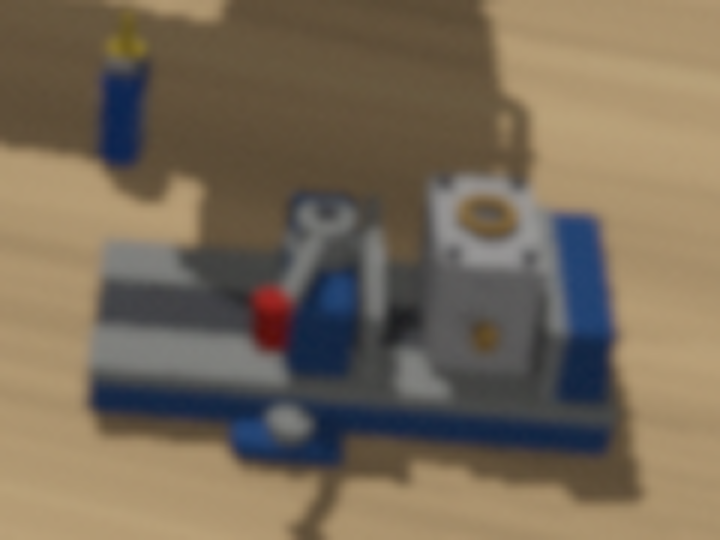

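View pics/sz2.png

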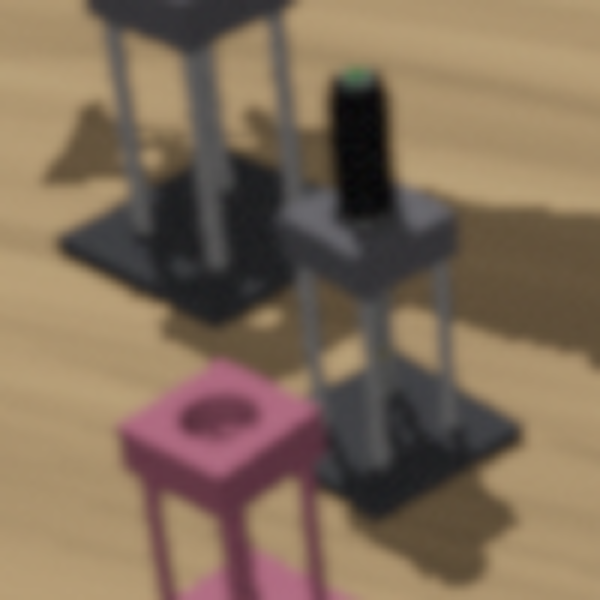

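```bash
cat > h.py <<'E'
import numpy as np, cv2
from cell import *
np.set_printoptions(precision=2,suppress=True)
def ray(c,uv,P=None):
    P=c["pose"] if P is None else P
    d=P[:3,:3]@np.array([(uv[0]-c["cx"])/c["fx"],(uv[1]-c["cy"])/c["fy"],1.])
    return P[:3,3],d
def pl(c,uv,z,P=None):
    o,d=ray(c,uv,P); return o+d*(z-o[2])/d[2]
def proj(c,p,P=None):
    P=c["pose"] if P is None else P
    q=P[:3,:3].T@(np.asarray(p)-P[:3,3]); return np.array([c["fx"]*q[0]/q[2]+c["cx"],c["fy"]*q[1]/q[2]+c["cy"]])
def Reul(e):
    from scipy.spatial.transform import Rotation as R
    return R.from_euler('xyz',e).as_matrix()
def wristP(c,s):
    T=np.eye(4);T[:3,:3]=Reul(s["eef_rot"]);T[:3,3]=s["eef_pos"]; return T@c["mount"]
def totool(s,d): # world shift -> tool cm
    return Reul(s["eef_rot"]).T@np.asarray(d)/10
E
python3 - <<'E'
from h import *
t=camera("top");s=camera("scene")
T=lambda u,v,z:pl(t,(u/5+140-.4,v/5+165-.4),z)
S=lambda u,v,z:pl(s,(u/6+265-.4,v/6+165-.4),z)
for n,u,v,z in [("rearR+x",458,122,28),("rearR-x",492,272,28),("fj fr+x",105,203,68),("fj fr-x",140,358,68),("fj bk+x",70,212,68),("fj bk-x",105,362,68),("collar",175,275,92),("knob",305,97,97),("hub",297,240,88),("jaw rear +x",288,165,68),("jaw rear -x",343,305,68),("jaw front +x",260,170,68),("bottle",533,470,88)]:
    print(n,T(u,v,z))
print()
for n,u,v,z in [("collar",488,215,92),("knobtop",268,292,97),("hub",326,215,88),("rear bl",92,385,28),("fj +x fr",562,330,68),("fj -x fr",553,215,68),("bottle",125,48,85)]:
    print(n,S(u,v,z))
print("scope T",pl(t,(415/8+270-.4,275/8+185-.4),205),"S",pl(s,(357/6+150-.4,78/6+125-.4),205))
for u,v in [(330,155),(490,230),(262,315),(425,380)]: print("head",pl(t,(u/8+270-.4,v/8+185-.4),134))
E
```

```text
rearR+x [581.25  56.84  28.  ]
rearR-x [492.92  38.34  28.  ]
fj fr+x [536.93 255.15  68.  ]
fj fr-x [449.38 236.02  68.  ]
fj bk+x [532.23 274.86  68.  ]
fj bk-x [447.55 255.65  68.  ]
collar [496.02 211.64  92.  ]
knob [592.95 138.26  97.  ]
hub [514.   144.67  88.  ]
jaw rear +x [556.47 151.75  68.  ]
jaw rear -x [476.81 121.63  68.  ]
jaw front +x [553.93 167.6   68.  ]
bottle [384.49  15.86  88.  ]

collar [499.82 213.21  92.  ]
knobtop [590.04 136.52  97.  ]
hub [517.8  146.03  88.  ]
rear bl [593.35  63.97  28.  ]
fj +x fr [537.75 253.48  68.  ]
fj -x fr [456.85 238.82  68.  ]
bottle [412.23  23.94  85.  ]
scope T [ 492.45 -175.19  205.  ] S [ 492.75 -174.21  205.  ]
head [ 531.38 -160.46  134.  ]
head [ 505.25 -213.51  134.  ]
head [ 478.41 -136.22  134.  ]
head [ 455.69 -190.22  134.  ]
```

Call:
servo_tool --pt "0 0 -4 0 0 0" --pt "0 0 -8 0 0 0" --pt "0 0 -12 0 0 0" --pt "53.3 -53.1 -12.5 0 0 -1.54" --pt "53.3 -53.1 -12.5 0 0 -1.54" --pt "53.3 -53.1 -12.5 0 0 -1.54" --pt "53.3 -53.1 -12.5 0 0 -1.54" --pt "53.3 -53.1 -12.5 0 0 -1.54" --pt "53.3 -53.1 -12.5 0 0 -1.54" --pt "53.3 -53.1 -12.5 0 0 -1.54" --gripper 0

```text
clock: 1.08
eef_pos: [284.5, -281.6, 327.5]
eef_rot: [3.141, 0.0, 1.126]
wrist_force: [1.4, 0.1, 0.1]
finger_gap: 30.9
```

```bash
cat >> h.py <<'E'
def plan(goal,yaw,s=None):
    """tool-frame shift (cm) and rotvec to reach goal TCP pos with tool down at yaw"""
    from scipy.spatial.transform import Rotation as R
    s=s or read_state()
    R0=Reul(s["eef_rot"]); G=R.from_euler('xyz',[np.pi,0,yaw]).as_matrix()
    return totool(s,np.asarray(goal)-s["eef_pos"]), R.from_matrix(R0.T@G).as_rotvec()
def st():
    s=read_state(); print(s["clock"],s["eef_pos"],s["eef_rot"],"F",s["wrist_force"],"gap",s["finger_gap"],"j",s["joints"]); return s
E
python3 -c "
from h import *
st();print(plan([522,112,240],1.785))"
```

```text
1.0833 [ 284.52 -281.64  327.47] [3.14 0.   1.13] F [1.37 0.08 0.13] gap 30.891897715517594 j [-0.87 -0.11  1.69  0.    1.56 -0.43]
(array([45.75,  4.52,  8.74]), array([ 0.  ,  0.  , -0.66]))
```

Call:
servo_tool --pt "45.8 4.5 0 0 0 -0.66" --pt "45.8 4.5 0 0 0 -0.66" --pt "45.8 4.5 0 0 0 -0.66" --pt "45.8 4.5 0 0 0 -0.66" --pt "45.8 4.5 0 0 0 -0.66" --pt "45.8 4.5 0 0 0 -0.66" --pt "45.8 4.5 8.7 0 0 -0.66" --pt "45.8 4.5 8.7 0 0 -0.66" --pt "45.8 4.5 8.7 0 0 -0.66" --pt "45.8 4.5 8.7 0 0 -0.66"

```text
clock: 1.92
eef_pos: [495.1, 63.4, 262.9]
eef_rot: [3.141, 0.0, 1.781]
wrist_force: [0.6, -0.7, -0.3]
finger_gap: 0.7
```

```bash
python3 -c "
from h import *
s=st();print(plan([522,112,150],1.785))
c=camera('wrist');cv2.imwrite('pics/w1.png',c['pixels'][:,:,::-1])"
```

```text
1.9167 [495.14  63.41 262.93] [3.14 0.   1.78] F [ 0.62 -0.73 -0.27] gap 0.6591771582760888 j [ 0.05  0.15  1.58 -0.    1.42 -0.16]
(array([ 4.19,  3.64, 11.29]), array([ 0.,  0., -0.]))
```

View pics/w1.png

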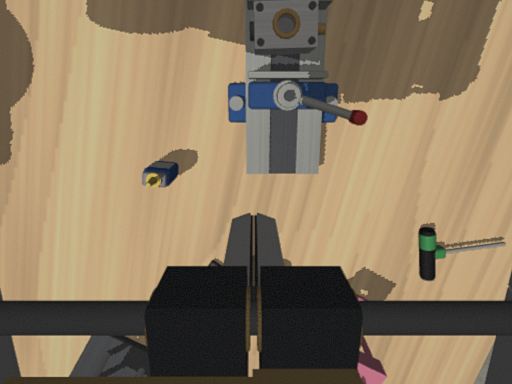

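The wrist view shows the vise squarely ahead: bed rear corners at (247,173) and (319,173), collar at (286,23), hub at (288,96) and knob at (357,117).

Run:
```python
from h import *
s=read_state();c=camera('wrist')
P=wristP(c,s)
im=cv2.imread('pics/w1.png')
cv2.imwrite('pics/w1z.png',cv2.resize(im[0:180,215:385],None,fx=4,fy=3.3,interpolation=2))
for n,u,v,z in [("rl",247,173,28),("rr",319.5,173,28),("collar",286.5,23,92),("hub",288,96,88),("knobtop",360,117,97),("jaw rear L",250,108.5,68),("bottle",153,180,88)]:
    print(n,pl(c,(u,v),z,P))
```

```text
rl [492.79  42.7   28.  ]
rr [584.84  62.57  28.  ]
collar [497.66 213.41  92.  ]
hub [515.83 147.06  88.  ]
knobtop [592.44 142.22  97.  ]
jaw rear L [479.73 125.39  68.  ]
bottle [390.09  27.29  88.  ]
```

View pics/w1z.png

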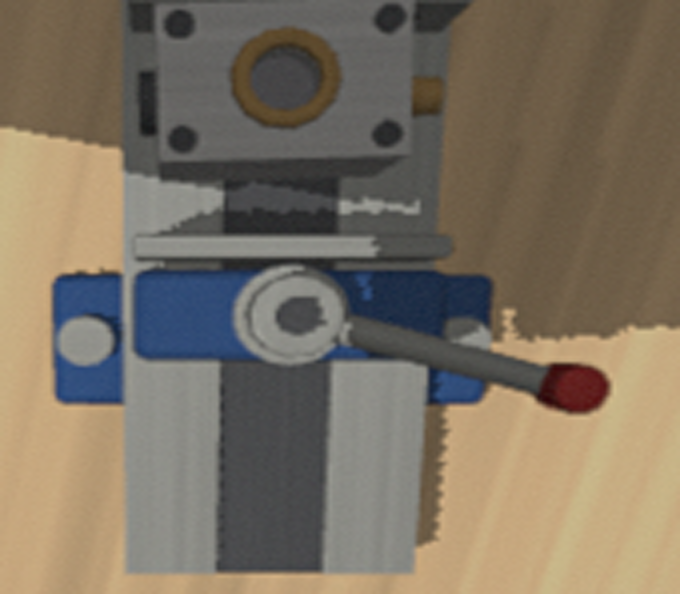

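Call:
servo_tool --pt "2 1.8 3 0 0 0" --pt "4.2 3.6 6 0 0 0" --pt "4.2 3.6 9 0 0 0" --pt "4.2 3.6 12 0 0 0" --pt "4.2 3.6 15 0 0 0" --pt "4.2 3.6 18 0 0 0" --pt "4.2 3.6 20.5 0 0 0" --pt "4.2 3.6 22 0 0 0" --pt "4.2 3.6 22 0 0 0" --pt "4.2 3.6 22 0 0 0"

```text
clock: 2.85
eef_pos: [521.0, 109.4, 44.0]
eef_rot: [-3.141, -0.0, 1.78]
wrist_force: [0.1, 0.1, 0.1]
finger_gap: 0.5
```

```bash
python3 -c "
from h import *
s=st();print(plan([522,112,42],1.785))
c=camera('scene');cv2.imwrite('pics/s1.png',cv2.resize(c['pixels'][140:260,240:400,::-1],None,fx=5,fy=5,interpolation=2))"
```

```text
2.85 [521.03 109.42  44.  ] [-3.14 -0.    1.78] F [0.11 0.11 0.06] gap 0.5396590268380153 j [ 0.14  0.45  1.72 -0.    0.97 -0.07]
(array([0.23, 0.15, 0.2 ]), array([-0., -0., -0.]))
```

View pics/s1.png

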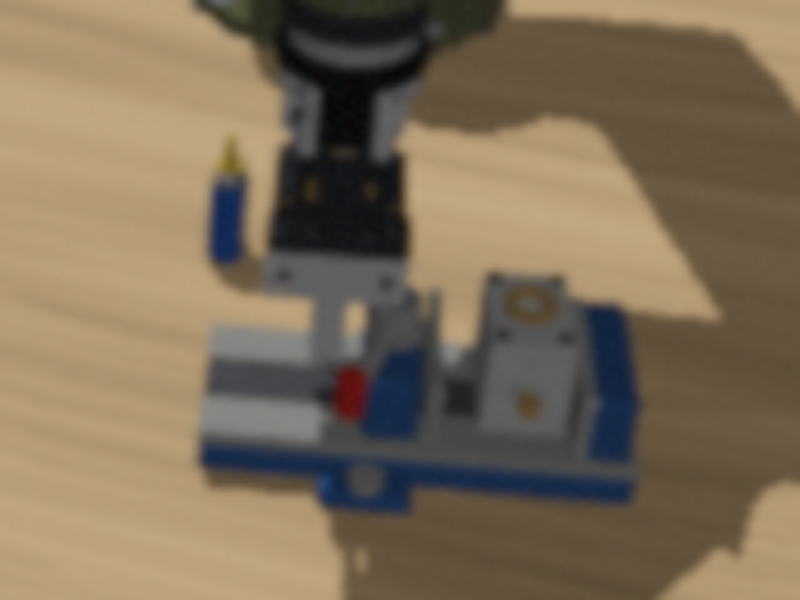

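Call:
servo_tool --pt "0.5 0 0.2 0 0 0" --pt "1.0 0 0.2 0 0 0" --pt "1.5 0 0.2 0 0 0" --pt "1.9 0 0.2 0 0 0" --pt "2.3 0 0.2 0 0 0" --pt "2.7 0 0.2 0 0 0" --pt "3.1 0 0.2 0 0 0" --pt "3.5 0 0.2 0 0 0" --pt "3.9 0 0.2 0 0 0" --pt "3.9 0 0.2 0 0 0"

```text
clock: 3.73
eef_pos: [513.5, 148.0, 42.7]
eef_rot: [3.14, 0.002, 1.781]
wrist_force: [1.8, -5.7, 2.2]
finger_gap: 0.4
```

```bash
python3 -c "
from h import *
s=st()
c=camera('wrist');cv2.imwrite('pics/w2.png',c['pixels'][:,:,::-1])"
```

```text
3.7333 [513.47 148.03  42.72] [3.14 0.   1.78] F [ 1.83 -5.72  2.23] gap 0.38835665636551203 j [ 0.21  0.46  1.72 -0.    0.96  0.  ]
```

View pics/w2.png

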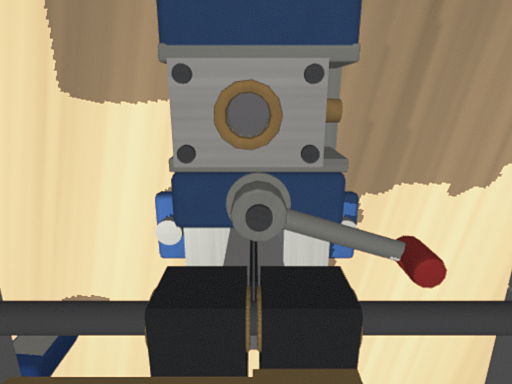

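Call:
servo_tool --pt "0.15 0 0 0 0 0" --pt "0.3 0 0 0 0 0" --pt "0.45 0 0 0 0 0" --pt "0.6 0 0 0 0 0" --pt "0.7 0 0 0 0 0" --pt "0.8 0 0 0 0 0" --pt "0.9 0 0 0 0 0" --pt "1.0 0 0 0 0 0" --pt "1.1 0 0 0 0 0" --pt "1.2 0 0 0 0 0"

```text
clock: 4.62
eef_pos: [512.5, 152.5, 42.8]
eef_rot: [3.141, 0.012, 1.78]
wrist_force: [10.7, -70.4, 7.5]
finger_gap: 0.4
```

```bash
python3 -c "
from h import *
s=st()
c=camera('wrist');cv2.imwrite('pics/w3.png',c['pixels'][:,:,::-1])"
```

```text
4.6167 [512.51 152.45  42.85] [3.14 0.01 1.78] F [ 10.73 -70.4    7.53] gap 0.38632467779342516 j [ 0.23  0.46  1.71 -0.01  0.97  0.03]
```

View pics/w3.png

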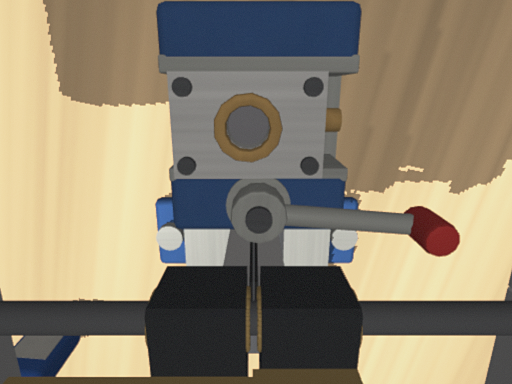

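The jaw is pressed solid: the wrist reads 70 N, and the collar has moved up against the fixed jaw. I'll back off, then look.

Call:
servo_tool --pt "-0.5 0 0 0 0 0" --pt "-1 0 0 0 0 0" --pt "-2 0 0 0 0 0" --pt "-3 0 0 0 0 0" --pt "-3 0 -3 0 0 0" --pt "-3 0 -6 0 0 0" --pt "-3 0 -10 0 0 0" --pt "-3 0 -14 0 0 0" --pt "-3 0 -14 0 0 0" --pt "-3 0 -14 0 0 0"

```text
clock: 5.5
eef_pos: [517.5, 130.6, 183.8]
eef_rot: [3.137, -0.0, 1.781]
wrist_force: [-0.0, 0.2, -0.7]
finger_gap: 0.4
```

```bash
python3 -c "
from h import *
s=st()
c=camera('wrist');cv2.imwrite('pics/w4.png',c['pixels'][:,:,::-1])
cv2.imwrite('pics/w4z.png',cv2.resize(c['pixels'][0:200,130:370,::-1],None,fx=3,fy=3,interpolation=2))
"
```

```text
5.5 [517.46 130.61 183.77] [ 3.14 -0.    1.78] F [-0.04  0.17 -0.75] gap 0.421949545494477 j [ 0.18  0.28  1.6   0.    1.26 -0.03]
```

View pics/w4z.png

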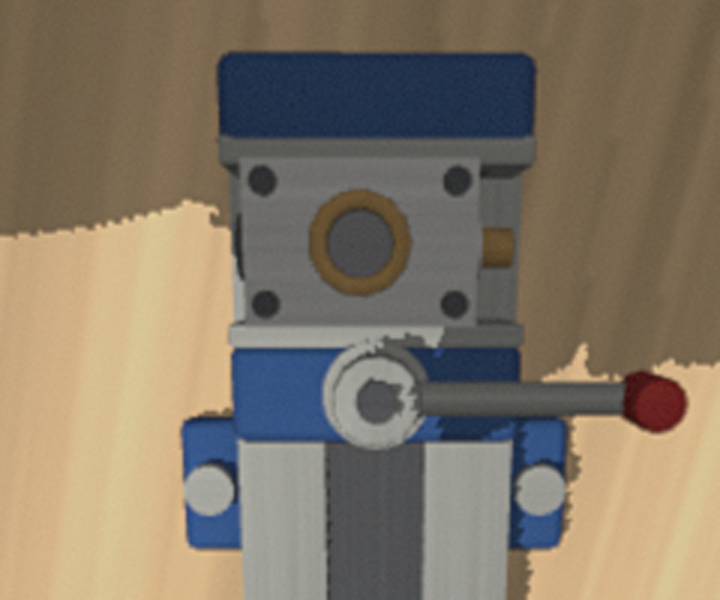

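The housing is square and nipped, and the lever has returned to 0, with the hub at (255,134) and the knob top at (351,134). Next is the lever.

Run:
```python
from h import *
s=read_state();c=camera('wrist');P=wristP(c,s)
k=pl(c,(351,134),97,P);h=pl(c,(255.5,134),89,P);m=pl(c,(359.5/3+130,242/3),92,P)
print(k,h,m,np.linalg.norm((k-h)[:2]),np.arctan2(*(k-h)[[1,0]]))
t=camera('top');cv2.imwrite('pics/t4.png',cv2.resize(t['pixels'][165:275,140:260,::-1],None,fx=6,fy=6,interpolation=2))
sc=camera('scene');cv2.imwrite('pics/s4.png',cv2.resize(sc['pixels'][165:255,265:385,::-1],None,fx=6,fy=6,interpolation=2))
```

```text
[585.08 190.57  97.  ] [509.79 173.55  89.  ] [496.5  213.99  92.  ] 77.18713560897108 0.22225214425055234
```

View pics/s4.png

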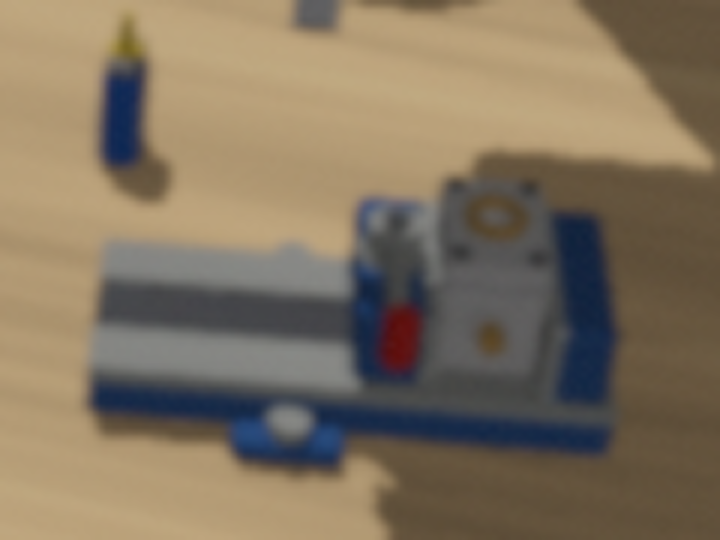

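```bash
python3 -c "
from h import *
print(plan([585,190.5,140],3.36))"
```

```text
(array([4.44, 8.01, 4.  ]), array([-0.  , -0.  , -1.58]))
```

Call:
servo_tool --pt "4.4 8 0 0 0 -1.58" --pt "4.4 8 0 0 0 -1.58" --pt "4.4 8 0 0 0 -1.58" --pt "4.4 8 0 0 0 -1.58" --pt "4.4 8 0 0 0 -1.58" --pt "4.4 8 4 0 0 -1.58" --pt "4.4 8 4 0 0 -1.58" --pt "4.4 8 4 0 0 -1.58" --pt "4.4 8 4 0 0 -1.58" --pt "4.4 8 4 0 0 -1.58" --gripper 4.5

```text
clock: 6.53
eef_pos: [585.2, 190.0, 139.9]
eef_rot: [-3.141, -0.003, 3.037]
wrist_force: [0.6, 0.1, -0.5]
finger_gap: 45.1
```

```bash
python3 -c "
from h import *
st();print(plan([585,190.5,76],3.36))"
```

```text
6.5333 [585.23 190.02 139.94] [-3.14 -0.    3.04] F [ 0.6   0.08 -0.55] gap 45.13136835715194 j [ 0.25  0.5   1.4   0.    1.25 -1.21]
(array([0.01, 0.05, 6.39]), array([-0.  , -0.  , -0.32]))
```

Call:
servo_tool --pt "0 0 0 0 0 -0.12" --pt "0 0 0 0 0 -0.24" --pt "0 0 0 0 0 -0.32" --pt "0 0 1.5 0 0 -0.32" --pt "0 0 3 0 0 -0.32" --pt "0 0 4.5 0 0 -0.32" --pt "0 0 5.6 0 0 -0.32" --pt "0 0 6.3 0 0 -0.32" --pt "0 0 6.3 0 0 -0.32" --pt "0 0 6.3 0 0 -0.32"

```text
clock: 7.37
eef_pos: [585.7, 190.2, 78.5]
eef_rot: [-3.142, -0.001, -2.932]
wrist_force: [1.3, 0.2, 1.0]
finger_gap: 45.0
```

```bash
python3 -c "
from h import *
st()
c=camera('wrist');cv2.imwrite('pics/w5.png',c['pixels'][:,:,::-1])"
```

```text
7.3667 [585.72 190.16  78.51] [-3.14 -0.   -2.93] F [1.29 0.24 1.  ] gap 45.00572542680144 j [ 0.25  0.57  1.45 -0.    1.13 -1.53]
```

View pics/w5.png

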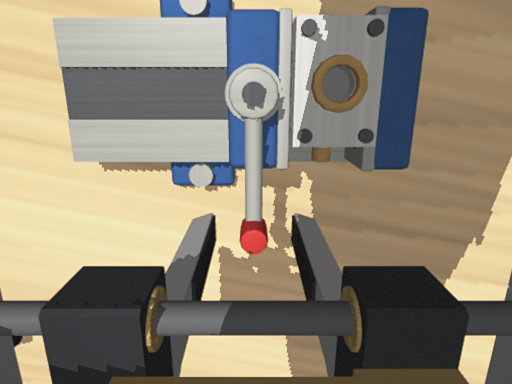

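Call:
servo_tool --pt "0 0 0.2 0 0 0" --pt "0 0 0.2 0 0 0" --pt "0.04 -0.78 0.2 0 0 0.1" --pt "0.16 -1.55 0.2 0 0 0.2" --pt "0.35 -2.31 0.2 0 0 0.3" --pt "0.62 -3.04 0.2 0 0 0.4" --pt "0.95 -3.74 0.2 0 0 0.5" --pt "1.36 -4.4 0.2 0 0 0.6" --pt "1.83 -5.02 0.2 0 0 0.7" --pt "2.37 -5.6 0.2 0 0 0.8" --gripper 2.4

```text
clock: 8.25
eef_pos: [574.7, 130.3, 77.2]
eef_rot: [3.14, 0.001, 2.546]
wrist_force: [3.5, 1.6, -1.1]
finger_gap: 24.2
```

```bash
python3 -c "
from h import *
st()
c=camera('wrist');cv2.imwrite('pics/w6.png',c['pixels'][:,:,::-1])"
```

```text
8.25 [574.72 130.27  77.24] [3.14 0.   2.55] F [ 3.51  1.57 -1.1 ] gap 24.215464885415777 j [ 0.16  0.52  1.53  0.    1.09 -0.81]
```

View pics/w6.png

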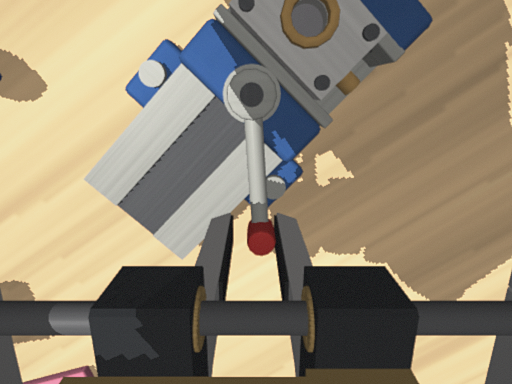

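Call:
servo_tool --pt "0.03 -0.66 0 0 0 0.085" --pt "0.11 -1.32 0 0 0 0.17" --pt "0.25 -1.97 0 0 0 0.255" --pt "0.45 -2.6 0 0 0 0.34" --pt "0.69 -3.22 0 0 0 0.425" --pt "0.99 -3.81 0 0 0 0.51" --pt "1.34 -4.37 0 0 0 0.595" --pt "1.73 -4.9 0 0 0 0.68" --pt "2.0 -5.2 0 0 0 0.73" --pt "2.18 -5.4 0 0 0 0.765"

```text
clock: 9.13
eef_pos: [526.3, 97.6, 77.3]
eef_rot: [3.14, 0.001, 1.785]
wrist_force: [2.8, -1.9, -1.1]
finger_gap: 24.2
```

```bash
python3 -c "
from h import *
st()
c=camera('wrist');cv2.imwrite('pics/w7.png',c['pixels'][:,:,::-1])"
```

```text
9.1333 [526.34  97.64  77.26] [3.14 0.   1.79] F [ 2.83 -1.87 -1.14] gap 24.238398041323727 j [ 0.12  0.41  1.69 -0.    1.04 -0.1 ]
```

View pics/w7.png

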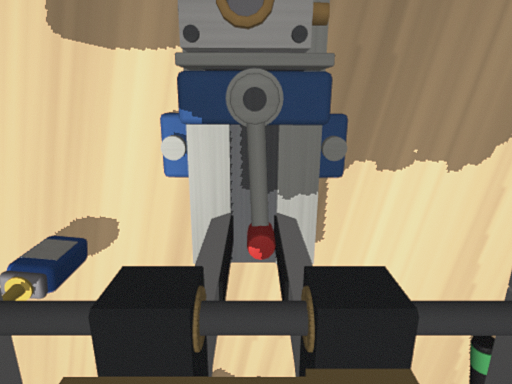

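Nearly there: the knob is at (261,240) and the hub at (255,98). I'll press on to the stop.

Call:
servo_tool --pt "0 -0.1 0 0 0 0" --pt "0 -0.2 0 0 0 0" --pt "0 -0.3 0 0 0 0" --pt "0 -0.4 0 0 0 0" --pt "0 -0.5 0 0 0 0" --pt "0 -0.6 0 0 0 0" --pt "0 -0.7 0 0 0 0" --pt "0 -0.8 0 0 0 0" --pt "0 -0.9 0 0 0 0" --pt "0 -0.9 0 0 0 0"

```text
clock: 10.02
eef_pos: [521.2, 96.7, 77.4]
eef_rot: [3.131, 0.0, 1.787]
wrist_force: [33.1, 6.7, -17.4]
finger_gap: 24.4
```

```bash
python3 -c "
from h import *
st()
c=camera('wrist');cv2.imwrite('pics/w8.png',c['pixels'][:,:,::-1])"
```

```text
10.0167 [521.23  96.69  77.39] [3.13 0.   1.79] F [ 33.12   6.71 -17.43] gap 24.35102257744427 j [ 0.11  0.39  1.72  0.    1.02 -0.1 ]
```

View pics/w8.png

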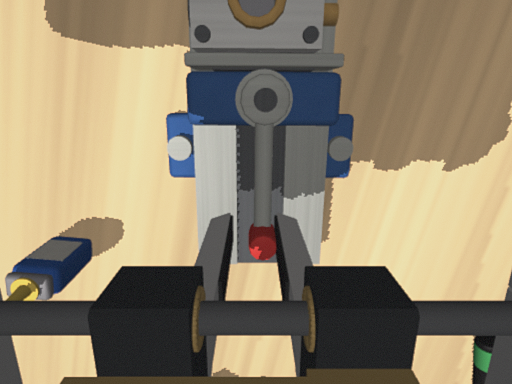

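The lever is at its stop: 33 N on the knob, and the lever lies along the slot. Releasing it and going to the scope.

Call:
servo_tool --pt "0 0.9 0 0 0 0" --pt "0 0.9 0 0 0 0" --pt "0 0.9 -3.5 0 0 0" --pt "0 0.9 -7 0 0 0" --pt "0 0.9 -11 0 0 0" --pt "0 0.9 -15 0 0 0" --pt "0 0.9 -19 0 0 0" --pt "0 0.9 -23 0 0 0" --pt "-6 -2 -23 0 0 0" --pt "-10 -3 -23 0 0 0" --gripper 6.5

```text
clock: 10.9
eef_pos: [511.2, 16.3, 308.5]
eef_rot: [3.139, 0.0, 1.79]
wrist_force: [1.6, -0.6, -1.1]
finger_gap: 64.8
```

Run:
```python
from h import *
s=st();print(plan([492.5,-174.5,250],1.785))
t=camera('top');cv2.imwrite('pics/t9.png',cv2.resize(t['pixels'][165:275,140:260,::-1],None,fx=5,fy=5,interpolation=2))
c=camera('wrist');cv2.imwrite('pics/w9.png',c['pixels'][:,:,::-1])
```

```text
10.9 [511.23  16.25 308.54] [3.14 0.   1.79] F [ 1.61 -0.59 -1.14] gap 64.8445439753935 j [-0.04  0.15  1.46  0.    1.52 -0.26]
(array([-18.21,  -6.  ,   5.85]), array([0.  , 0.  , 0.01]))
```

View pics/w9.png

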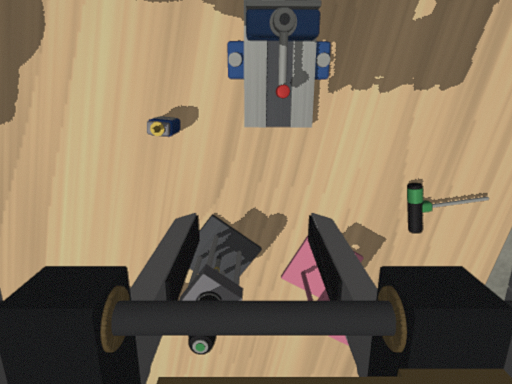

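Call:
servo_tool --pt "-4 -1.3 0 0 0 0" --pt "-8 -2.6 0 0 0 0" --pt "-12 -4 0 0 0 0" --pt "-16 -5.3 0 0 0 0" --pt "-18.2 -6 2 0 0 0" --pt "-18.2 -6 4 0 0 0" --pt "-18.2 -6 5.5 0 0 0" --pt "-18.2 -6 5.8 0 0 0" --pt "-18.2 -6 5.8 0 0 0" --pt "-18.2 -6 5.8 0 0 0"

```text
clock: 11.83
eef_pos: [492.3, -174.3, 249.4]
eef_rot: [3.141, 0.0, 1.787]
wrist_force: [-0.5, -0.7, 1.0]
finger_gap: 64.9
```

Run:
```python
from h import *
s=st()
c=camera('wrist');cv2.imwrite('pics/w10.png',c['pixels'][:,:,::-1])
P=wristP(c,s)
print(proj(c,[492.5,-174.5,205],P),proj(c,[492.5,-174.5,134],P))
```

```text
11.8333 [ 492.29 -174.35  249.42] [3.14 0.   1.79] F [-0.53 -0.75  1.02] gap 64.89853094126222 j [-0.41  0.21  1.54  0.    1.4  -0.63]
[253.16 202.81] [253.05 177.92]
```

View pics/w10.png

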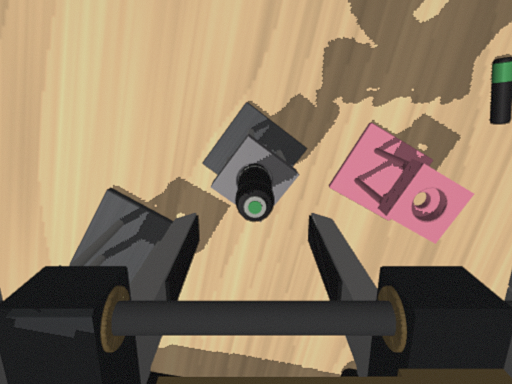

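The handle top is at (255,208), against a predicted (253,203), so I'll correct by about -3 mm in x and +1 mm in y and descend.

Call:
servo_tool --pt "-0.3 0.1 0 0 0 0" --pt "-0.3 0.1 2 0 0 0" --pt "-0.3 0.1 4 0 0 0" --pt "-0.3 0.1 6 0 0 0" --pt "-0.3 0.1 8 0 0 0" --pt "-0.3 0.1 9.4 0 0 0" --pt "-0.3 0.1 9.8 0 0 0" --pt "-0.3 0.1 9.8 0 0 0" --pt "-0.3 0.1 9.8 0 0 0" --pt "-0.3 0.1 9.8 0 0 0"

```text
clock: 12.72
eef_pos: [494.3, -177.7, 152.0]
eef_rot: [3.14, 0.001, 1.786]
wrist_force: [0.7, -0.7, -0.3]
finger_gap: 65.0
```

Run:
```python
from h import *
s=st()
c=camera('wrist');cv2.imwrite('pics/w11.png',c['pixels'][:,:,::-1])
P=wristP(c,s)
print(proj(c,[*s["eef_pos"][:2],205],P))
sc=camera('scene');cv2.imwrite('pics/s11.png',cv2.resize(sc['pixels'][85:225,130:270,::-1],None,fx=4,fy=4,interpolation=2))
```

```text
12.7167 [ 494.27 -177.72  151.97] [3.14 0.   1.79] F [ 0.74 -0.67 -0.27] gap 64.97808893571215 j [-0.41  0.29  1.66  0.    1.19 -0.63]
[253.22 276.04]
```

View pics/w11.png

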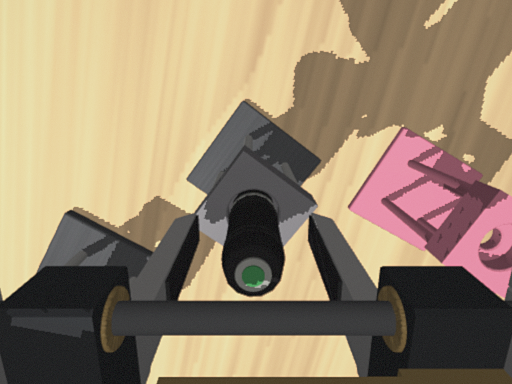

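View pics/s11.png

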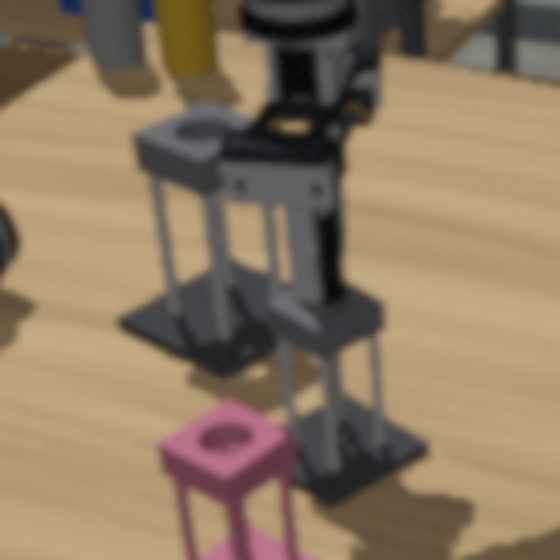

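Call:
servo_tool --pt "0 0 0 0 0 0" --pt "0 0 0 0 0 0" --pt "0 0 0 0 0 0" --pt "0 0 0 0 0 0" --pt "0 0 0 0 0 0" --pt "0 0 0 0 0 0" --pt "0 0 0 0 0 0" --pt "0 0 0 0 0 0" --pt "0 0 -0.5 0 0 0" --pt "0 0 -1 0 0 0" --gripper 0 --grip_force 35

```text
clock: 13.65
eef_pos: [493.5, -177.4, 160.7]
eef_rot: [-3.141, -0.001, 1.786]
wrist_force: [-0.3, 0.5, -1.9]
finger_gap: 29.8
```

Run:
```python
from h import *
s=st()
```

```text
13.65 [ 493.46 -177.41  160.72] [-3.14 -0.    1.79] F [-0.27  0.51 -1.92] gap 29.838138707283566 j [-0.42  0.29  1.65  0.    1.21 -0.63]
```

Call:
servo_tool --pt "0 0 -1 0 0 0" --pt "0 0 -2.5 0 0 0" --pt "0 0 -4.5 0 0 0" --pt "0 0 -6.5 0 0 0" --pt "0 0 -8.5 0 0 0" --pt "0 0 -10.5 0 0 0" --pt "0 0 -12.5 0 0 0" --pt "0 0 -14 0 0 0" --pt "0 0 -15 0 0 0" --pt "0 0 -15 0 0 0"

```text
clock: 14.48
eef_pos: [494.0, -177.7, 313.2]
eef_rot: [3.139, 0.002, 1.786]
wrist_force: [0.1, -0.6, -2.5]
finger_gap: 29.7
```

Run:
```python
from h import *
s=st()
c=camera('wrist');cv2.imwrite('pics/w12.png',c['pixels'][:,:,::-1])
sc=camera('scene');cv2.imwrite('pics/s12.png',cv2.resize(sc['pixels'][45:225,130:270,::-1],None,fx=4,fy=3.3,interpolation=2))
```

```text
14.4833 [ 494.03 -177.65  313.16] [3.14 0.   1.79] F [ 0.05 -0.56 -2.5 ] gap 29.73929456701845 j [-0.41  0.18  1.42  0.    1.54 -0.63]
```

View pics/w12.png

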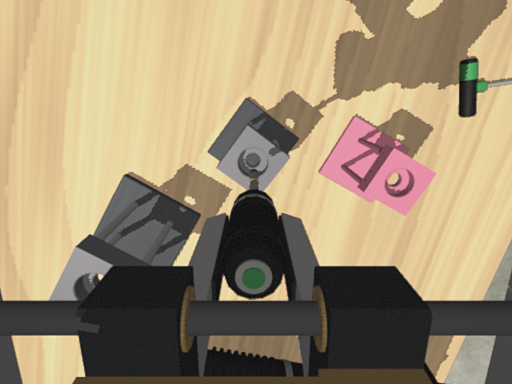

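View pics/s12.png

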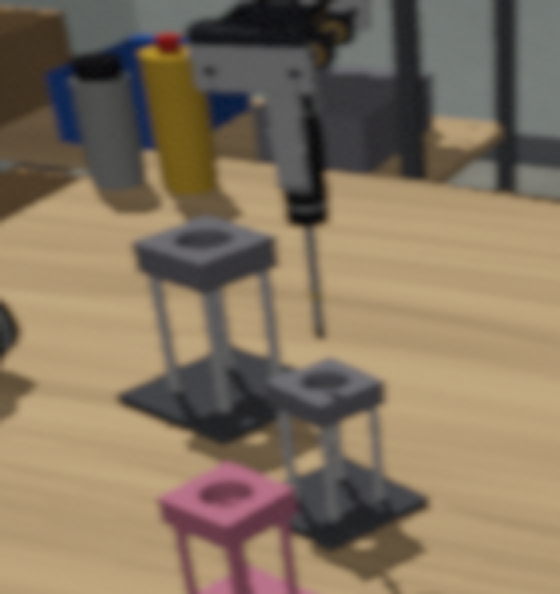

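Run:
```python
from h import *
s=st();print(plan([496,213,313],1.785))
c=camera('wrist');P=wristP(c,s)
print(proj(c,s['eef_pos']-[0,0,137],P),proj(c,s['eef_pos']-[0,0,32],P))
sc=camera('scene');t=camera('top')
cv2.imwrite('pics/w12z.png',cv2.resize(c['pixels'][140:210,215:295,::-1],None,fx=8,fy=8,interpolation=2))
for k in (sc,t): print(proj(k,s['eef_pos']-[0,0,137]),proj(k,s['eef_pos']-[0,0,32]))
cv2.imwrite('pics/s12z.png',cv2.resize(sc['pixels'][95:155,180:240,::-1],None,fx=10,fy=10,interpolation=2))
cv2.imwrite('pics/t12.png',cv2.resize(t['pixels'][170:240,145:225,::-1],None,fx=9,fy=8,interpolation=2))
cv2.imwrite('pics/s12v.png',cv2.resize(sc['pixels'][180:245,300:380,::-1],None,fx=9,fy=8,interpolation=2))
```

```text
14.5833 [ 493.53 -177.47  310.29] [-3.14 -0.    1.79] F [ 1.   -0.16 -2.11] gap 29.441888746653127 j [-0.42  0.18  1.42 -0.    1.53 -0.63]
(array([38.1 ,  8.57, -0.27]), array([-0., -0.,  0.]))
[252.95 172.29] [252.96 208.48]
[208.8  147.77] [205.67 112.45]
[320.15 218.28] [328.09 219.14]
```

View pics/w12z.png

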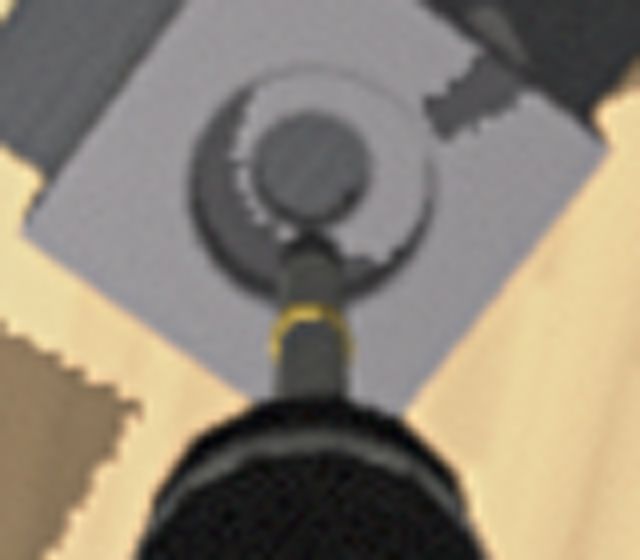

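View pics/s12z.png

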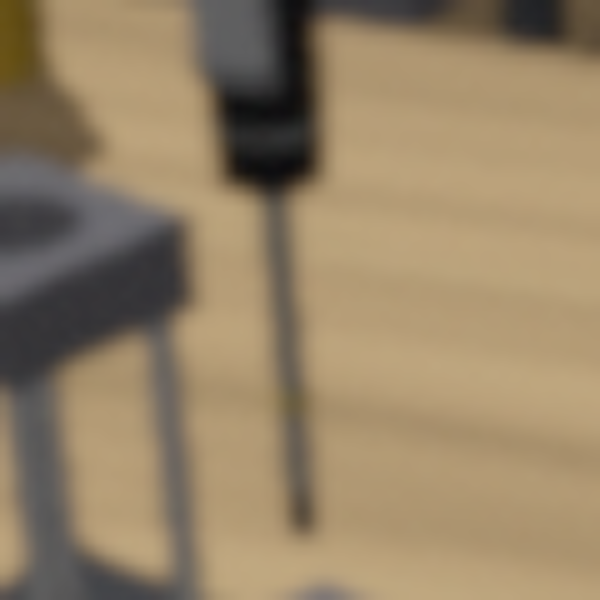

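View pics/t12.png

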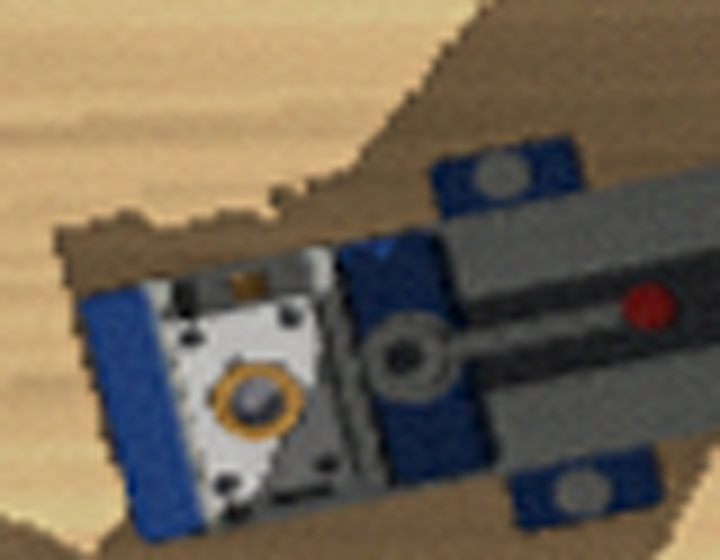

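View pics/s12v.png

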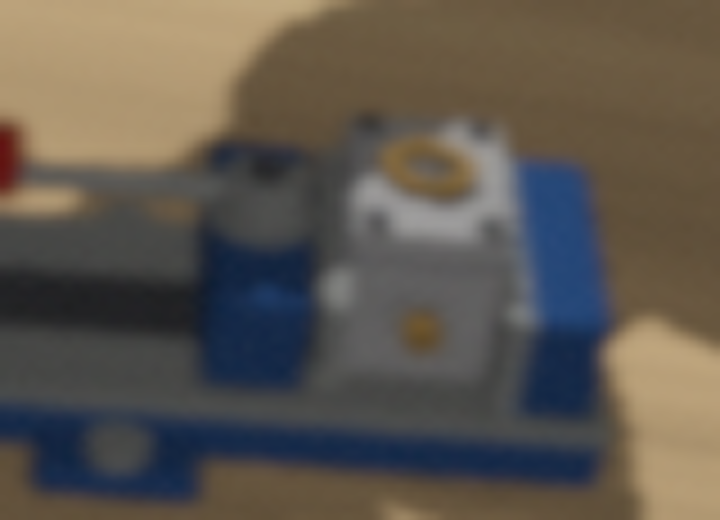

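Run:
```python
from h import *
sc=camera('scene');t=camera('top')
print(pl(t,(173.2,219.55),92),pl(sc,(347.1,200.4),92))
s=read_state();print(plan([496,214,313],1.785))
```

```text
[496.24 215.49  92.  ] [498.67 216.05  92.  ]
(array([38.19,  8.59, -0.29]), array([-0., -0.,  0.]))
```

Call:
servo_tool --pt "3 0.7 0 0 0 0" --pt "7 1.6 0 0 0 0" --pt "11 2.5 0 0 0 0" --pt "15 3.4 0 0 0 0" --pt "19 4.3 0 0 0 0" --pt "23 5.2 0 0 0 0" --pt "26.5 6 0 0 0 0" --pt "29.5 6.6 0 0 0 0" --pt "32 7.2 0 0 0 0" --pt "34 7.6 0 0 0 0"

```text
clock: 15.67
eef_pos: [495.0, 173.0, 310.2]
eef_rot: [-3.141, -0.0, 1.787]
wrist_force: [-0.3, -1.1, -2.1]
finger_gap: 29.8
```

Run:
```python
from h import *
s=st();print(plan([496,214,313],1.785))
```

```text
15.6667 [495.   172.99 310.2 ] [-3.14 -0.    1.79] F [-0.29 -1.08 -2.09] gap 29.820241798252134 j [0.27 0.18 1.42 0.   1.53 0.05]
(array([ 3.98,  0.98, -0.28]), array([-0., -0.,  0.]))
```

Call:
servo_tool --pt "2 0.5 0 0 0 0" --pt "3.5 0.9 0 0 0 0" --pt "4.1 1.1 0 0 0 0" --pt "4.1 1.1 1 0 0 0" --pt "4.1 1.1 2 0 0 0" --pt "4.1 1.1 3 0 0 0" --pt "4.1 1.1 4 0 0 0" --pt "4.1 1.1 4.5 0 0 0" --pt "4.1 1.1 4.5 0 0 0" --pt "4.1 1.1 4.5 0 0 0"

```text
clock: 16.5
eef_pos: [497.4, 213.0, 265.6]
eef_rot: [-3.141, 0.0, 1.785]
wrist_force: [-0.1, -0.2, -2.6]
finger_gap: 29.8
```

```bash
cat > look.py <<'E'
from h import *
import sys
n=sys.argv[1]
s=st();c=camera('wrist');s2=read_state();P=wristP(c,s);sc=camera('scene');t=camera('top')
tip=s['eef_pos']-[0,0,137]
print('tip pred',tip,'wrist',proj(c,tip,P),'scene',proj(sc,tip),'top',proj(t,tip))
print('mouth pred',proj(c,[497,215.5,92],P),proj(sc,[497,215.5,92]),proj(t,[497,215.5,92]))
cv2.imwrite(f'pics/w{n}.png',cv2.resize(c['pixels'][100:260,160:350,::-1],None,fx=4,fy=3.7,interpolation=2))
cv2.imwrite(f'pics/s{n}.png',cv2.resize(sc['pixels'][130:230,300:400,::-1],None,fx=6,fy=6,interpolation=2))
cv2.imwrite(f'pics/t{n}.png',cv2.resize(t['pixels'][180:250,130:210,::-1],None,fx=8,fy=8,interpolation=2))
E
python3 look.py 14
```

```text
16.5 [497.42 212.97 265.61] [-3.14  0.    1.79] F [-0.13 -0.2  -2.56] gap 29.80884998296858 j [ 0.34  0.24  1.46 -0.    1.44  0.12]
tip pred [497.42 212.97 128.61] wrist [252.93 172.27] scene [347.88 188.43] top [171.58 219.39]
mouth pred [253.05 162.18] [346.99 200.  ] [173.19 219.27]
```

View pics/w14.png

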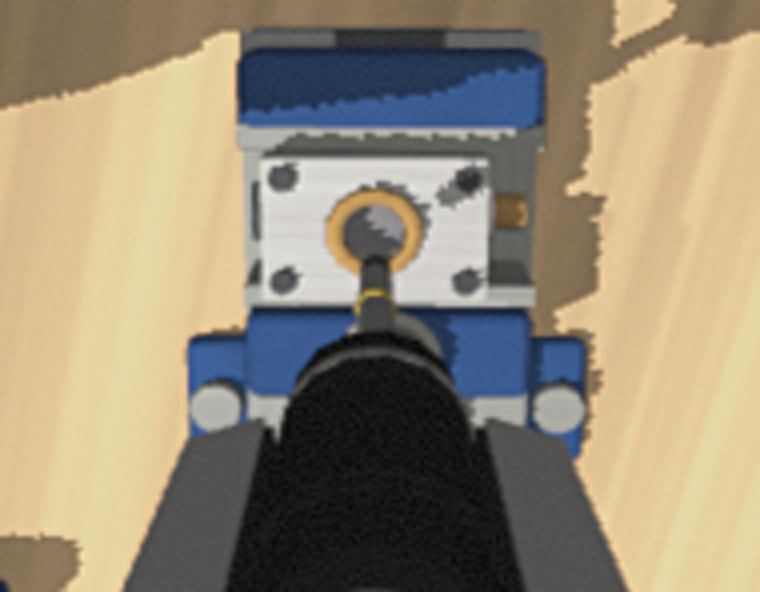

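View pics/s14.png

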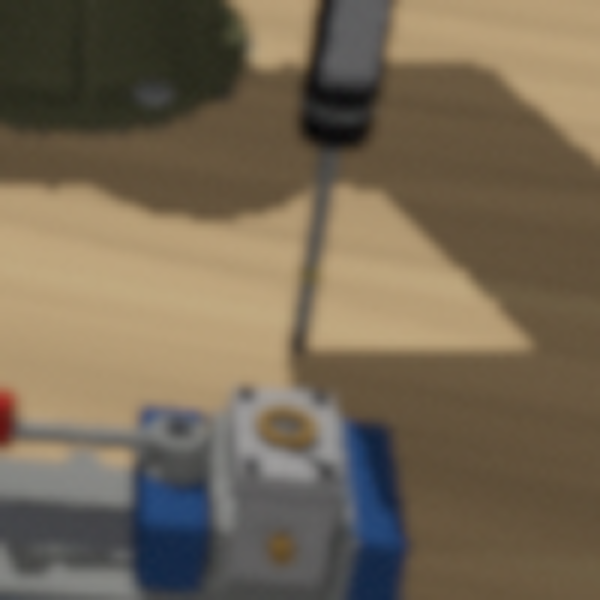

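View pics/t14.png

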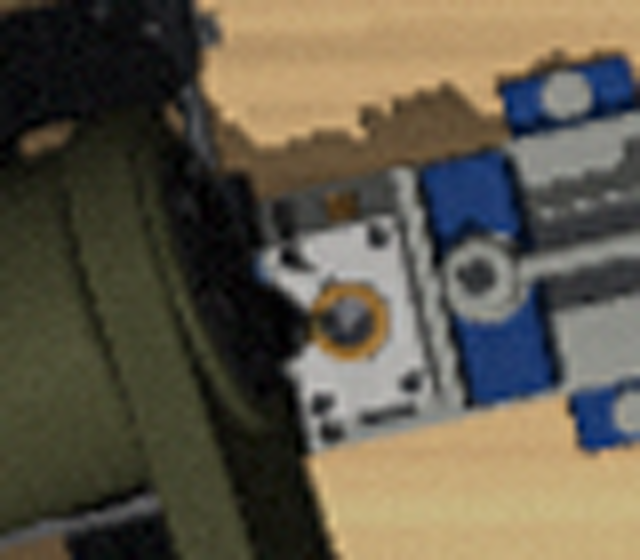

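Both views agree to about 3 mm. In the wrist view the collar is at (253,162) and the tip at (254,170). In the scene view the collar is at (347.4,200.9) and the tip at (349.4,188.3). I'll lower to just above the rim and compare at the same height.

Call:
servo_tool --pt "0.15 0 0.3 0 0 0" --pt "0.15 0 0.7 0 0 0" --pt "0.15 0 1.1 0 0 0" --pt "0.15 0 1.5 0 0 0" --pt "0.15 0 1.9 0 0 0" --pt "0.15 0 2.2 0 0 0" --pt "0.15 0 2.4 0 0 0" --pt "0.15 0 2.6 0 0 0" --pt "0.15 0 2.6 0 0 0" --pt "0.15 0 2.6 0 0 0"

```text
clock: 17.48
eef_pos: [497.1, 214.7, 239.7]
eef_rot: [3.142, -0.0, 1.786]
wrist_force: [0.7, 0.6, -1.2]
finger_gap: 29.3
```

```bash
python3 look.py 15
```

```text
17.4833 [497.07 214.73 239.69] [ 3.14 -0.    1.79] F [ 0.66  0.63 -1.17] gap 29.265930029349757 j [0.34 0.26 1.5  0.   1.39 0.13]
tip pred [497.07 214.73 102.69] wrist [252.9  172.27] scene [347.24 196.66] top [172.75 219.33]
mouth pred [252.99 169.09] [346.99 200.  ] [173.19 219.27]
```

View pics/w15.png

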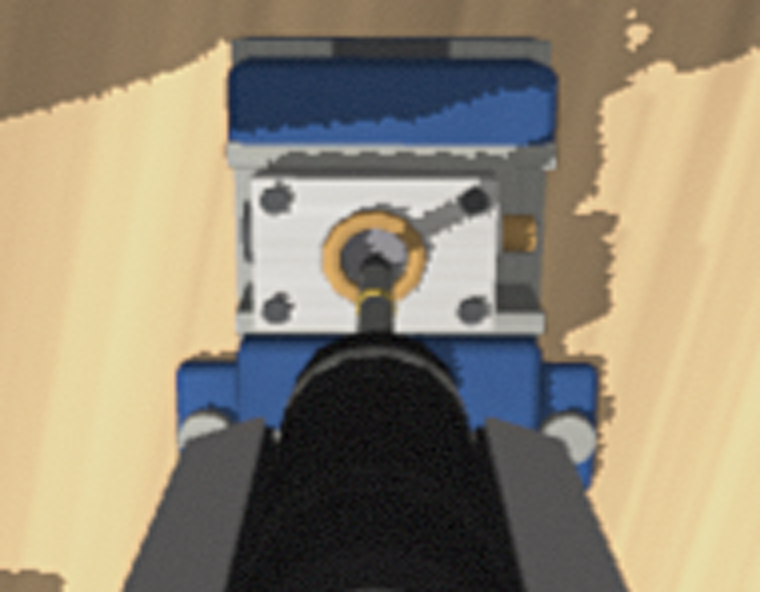

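View pics/s15.png

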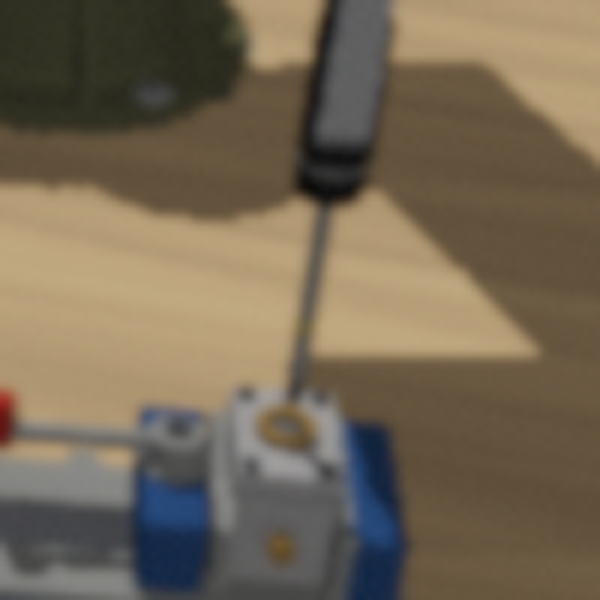

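View pics/t15.png

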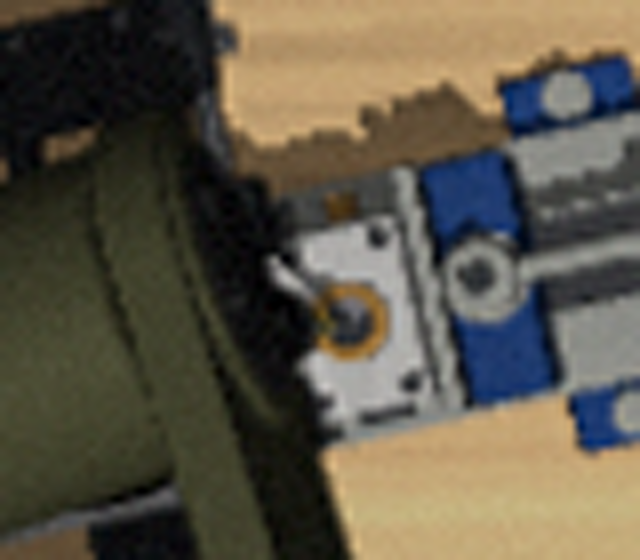

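Run:
```python
from h import *
s=st();c=camera('wrist');sc=camera('scene')
cv2.imwrite('pics/w16.png',cv2.resize(c['pixels'][145:195,230:280,::-1],None,fx=12,fy=12,interpolation=0))
cv2.imwrite('pics/s16.png',cv2.resize(sc['pixels'][175:215,325:375,::-1],None,fx=14,fy=14,interpolation=0))
P=wristP(c,s);tip=s['eef_pos']-[0,0,137]
R=Reul(s['eef_rot'])
# predicted tip bottom ring extents
pts=np.array([proj(c,tip+4*np.array([np.cos(a),np.sin(a),0]),P) for a in np.linspace(0,6.28,40)])
print(pts.min(0),pts.max(0))
for r in (9,14):
  pts=np.array([proj(c,np.array([497,215.5,92])+r*np.array([np.cos(a),np.sin(a),0]),P) for a in np.linspace(0,6.28,40)])
  print(r,pts.min(0),pts.max(0))
  pts=np.array([proj(sc,np.array([497,215.5,92])+r*np.array([np.cos(a),np.sin(a),0])) for a in np.linspace(0,6.28,40)])
  print(r,pts.min(0),pts.max(0))
```

```text
17.6333 [497.13 214.77 239.86] [ 3.14 -0.    1.79] F [ 0.47 -0.94 -2.47] gap 29.75176813126229 j [0.34 0.26 1.5  0.   1.39 0.13]
[248.86 168.38] [256.85 176.14]
9 [244.17 160.52] [261.59 177.5 ]
9 [343.49 197.95] [350.5  202.07]
14 [239.33 155.71] [266.42 182.13]
14 [341.55 196.83] [352.45 203.24]
```

View pics/w16.png

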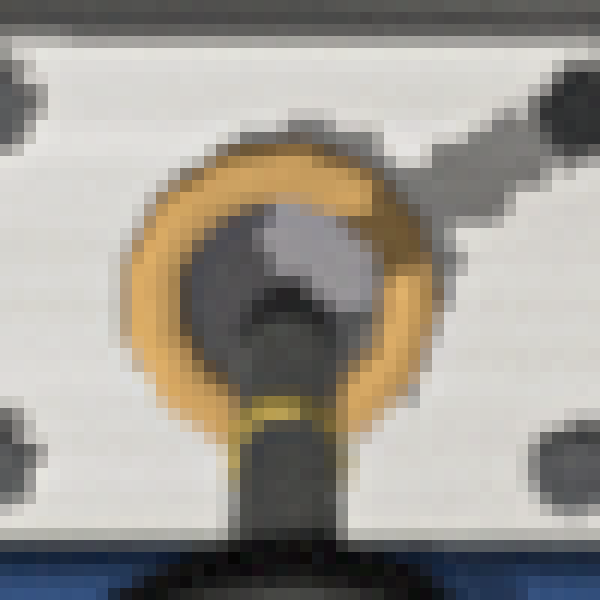

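View pics/s16.png

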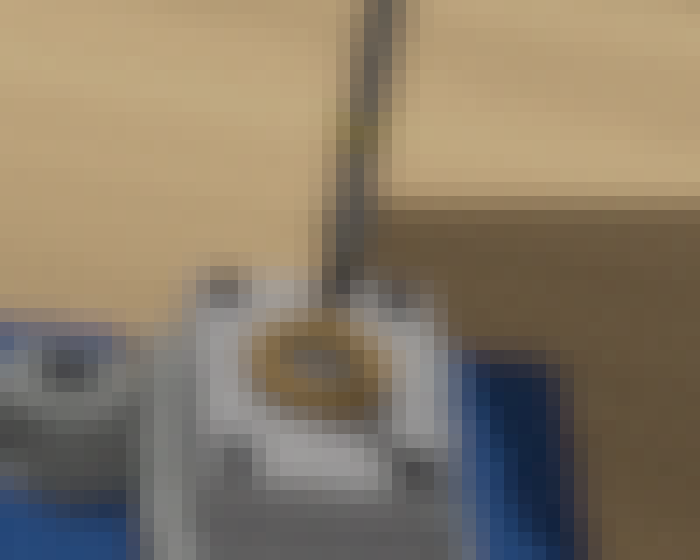

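Run:
```python
from h import *
s=read_state();sc=camera('scene');c=camera('wrist')
tcp=s['eef_pos'];im=sc['pixels'].astype(float)
g=im.mean(2)
for z in (132,127,122,118,114,111,108,105,103):
    q=proj(sc,[tcp[0],tcp[1],z]);r=int(round(q[1]));u0=int(round(q[0]))
    row=g[r,u0-5:u0+9];bg=np.linspace(row[:2].mean(),row[-2:].mean(),14);w=np.clip(bg-row,0,None);w[w<12]=0
    print(z,q,r,'meas u',(w*np.arange(u0-5,u0+9)).sum()/max(w.sum(),1e-9))
print(proj(sc,[tcp[0],tcp[1],92]))
# brass mask in scene
for k,(r0,r1,c0,c1) in ((sc,(190,208,335,360)),(c,(150,190,235,272))):
    a=k['pixels'][r0:r1,c0:c1].astype(float)
    m=((a[:,:,0]-a[:,:,2])>25)
    ys,xs=np.nonzero(m);print('brass',xs.min()+c0,xs.max()+c0,ys.min()+r0,ys.max()+r0,xs.mean()+c0,ys.mean()+r0)
    if k is sc: print((a[:,:,0]-a[:,:,2]).astype(int))
```

```text
132 [348.77 187.41] 187 meas u 349.9563855421686
127 [348.5  189.01] 189 meas u 350.2114009897966
122 [348.24 190.6 ] 191 meas u 350.22217184311944
118 [348.03 191.87] 192 meas u 350.1789041296854
114 [347.82 193.13] 193 meas u 350.08340147179064
111 [347.66 194.07] 194 meas u 349.8636897767333
108 [347.5  195.01] 195 meas u 349.47806790443076
105 [347.35 195.95] 196 meas u 349.5060804490178
103 [347.24 196.57] 197 meas u 347.99628827714196
[346.68 199.96]
brass 335 359 190 204 347.050505050505 195.11111111111111
[[ 62  62  63  63  63  63  62  62  63  63  63  62  56  38  15  10  22  38
   43  46  45  46  45  45  45]
 [ 63  62  63  63  63  64  63  63  63  62  62  61  55  33  12  11  24  36
   40  41  41  41  41  42  41]
 [ 63  62  63  62  62  61  62  62  61  62  62  61  54  33  12  12  26  37
   39  41  40  40  40  40  40]
 [ 63  62  61  59  55  56  56  56  57  57  58  56  50  31  12  16  29  36
   39  38  39  40  40  39  40]
 [ 62  61  58  48  39  37  39  39  38  40  40  40  36  23   8  13  22  27
   31  34  37  39  39  40  40]
 [ 61  60  54  38  22  14  14  15  17  17  18  19  18  1
[... 669 characters left out ...]
 -43 -37]
 [  5   3   2   2   2   2   4  11  29  53  57  51  43  37  36  45  47  31
   13   4   0 -11 -33 -52 -50]
 [  2   3   2   1   2   2   3   5  12  26  42  50  49  48  47  44  36  19
    7   4  -1 -11 -34 -55 -56]
 [  1   2   2   1   1   2   2   3   6   8  15  22  27  32  33  29  18   8
    3   3  -1 -10 -31 -55 -63]
 [  1   2   1   2   1   2   1   1   2   3   5   6   8   9  10  10   7   3
    2   2  -1  -7 -26 -53 -65]
 [  1   1   2   1   1   1   1   0   1   2   2   3   2   2   2   2   2   2
    1   1   1  -5 -22 -50 -67]
 [  2   2   1   1   1   1   0   0   1   1   2   2   2   2   1   2   2   1
    1   2   0  -5 -22 -51 -71]]
brass 240 266 157 185 252.60422960725074 169.14803625377644
```

The wrist view says the tip is centred to within about 1 mm. The scene view says it is about 2 mm too far along tool x. I'll shift by -1.2 mm in x and -0.5 mm in y, enter by about 12 mm and check against the rim.

Call:
servo_tool --pt "-0.12 -0.05 0 0 0 0" --pt "-0.12 -0.05 0 0 0 0" --pt "-0.12 -0.05 0.3 0 0 0" --pt "-0.12 -0.05 0.6 0 0 0" --pt "-0.12 -0.05 1.0 0 0 0" --pt "-0.12 -0.05 1.4 0 0 0" --pt "-0.12 -0.05 1.8 0 0 0" --pt "-0.12 -0.05 2.1 0 0 0" --pt "-0.12 -0.05 2.3 0 0 0" --pt "-0.12 -0.05 2.3 0 0 0"

```text
clock: 18.67
eef_pos: [496.7, 213.4, 216.1]
eef_rot: [-3.141, 0.0, 1.786]
wrist_force: [-0.2, -0.2, -2.2]
finger_gap: 29.5
```

```bash
cat > look2.py <<'E'
from h import *
import sys
n=sys.argv[1]
s=st();c=camera('wrist');sc=camera('scene')
cv2.imwrite(f'pics/w{n}.png',cv2.resize(c['pixels'][145:205,225:285,::-1],None,fx=10,fy=10,interpolation=0))
cv2.imwrite(f'pics/s{n}.png',cv2.resize(sc['pixels'][170:215,325:375,::-1],None,fx=14,fy=13,interpolation=0))
E
python3 look2.py 17
```

```text
18.6667 [496.69 213.42 216.15] [-3.14  0.    1.79] F [-0.16 -0.19 -2.16] gap 29.48868562323381 j [0.34 0.27 1.53 0.   1.34 0.12]
```

View pics/w17.png

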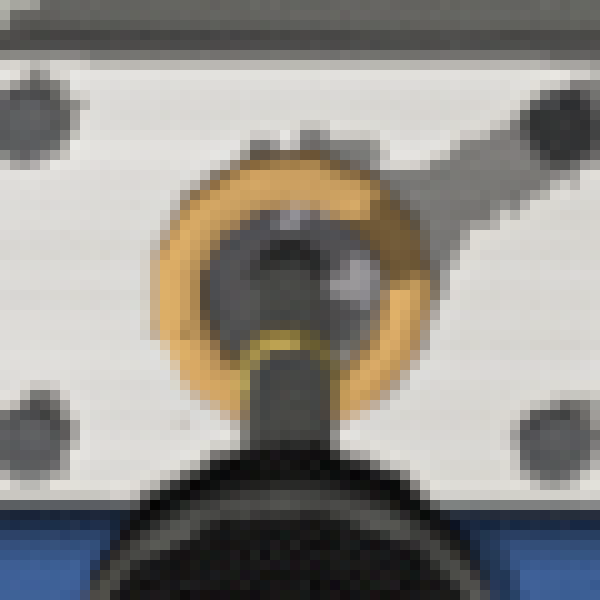

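View pics/s17.png

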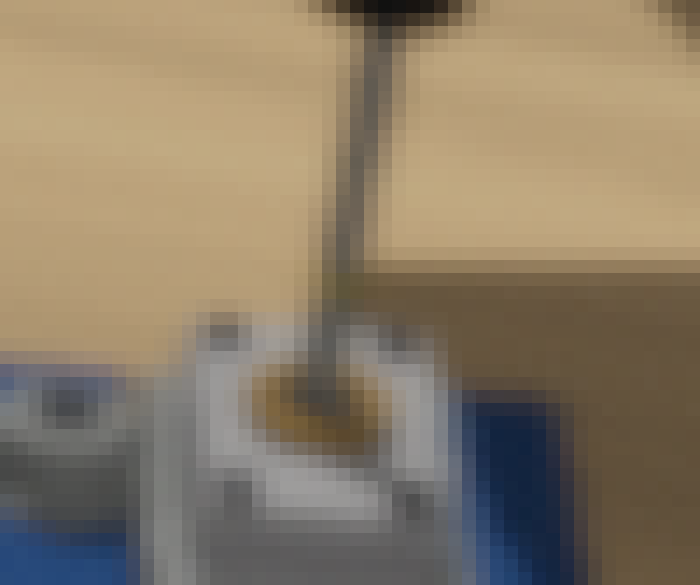

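Call:
servo_tool --pt "0.03 0.05 0.3 0 0 0" --pt "0.03 0.05 0.6 0 0 0" --pt "0.03 0.05 0.9 0 0 0" --pt "0.03 0.05 1.2 0 0 0" --pt "0.03 0.05 1.5 0 0 0" --pt "0.03 0.05 1.8 0 0 0" --pt "0.03 0.05 2.1 0 0 0" --pt "0.03 0.05 2.3 0 0 0" --pt "0.03 0.05 2.4 0 0 0" --pt "0.03 0.05 2.4 0 0 0"

```text
clock: 19.6
eef_pos: [497.2, 213.8, 192.4]
eef_rot: [-3.141, 0.0, 1.786]
wrist_force: [0.3, -0.1, -2.2]
finger_gap: 29.7
```

```bash
python3 look2.py 18
```

```text
19.6 [497.21 213.83 192.44] [-3.14  0.    1.79] F [ 0.31 -0.14 -2.2 ] gap 29.72168444870768 j [0.34 0.29 1.56 0.   1.29 0.12]
```

View pics/w18.png

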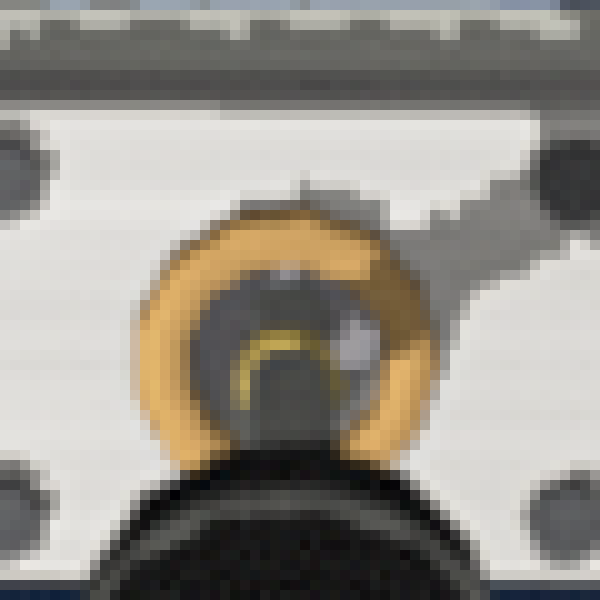

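View pics/s18.png

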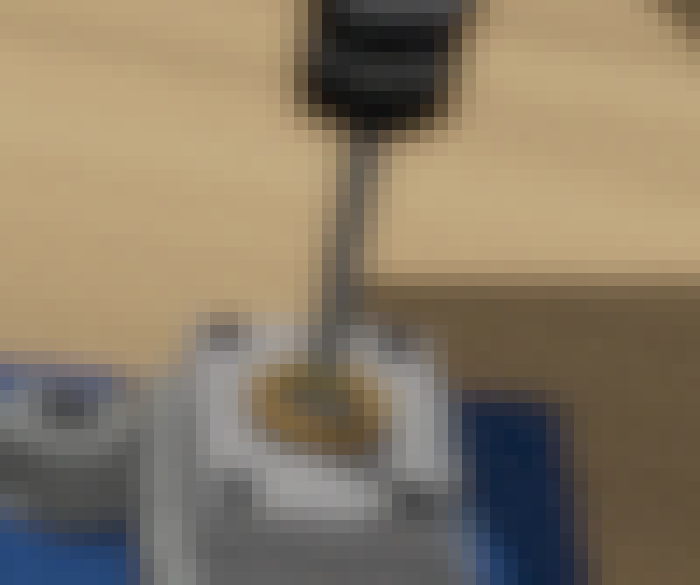

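In the wrist view the ring is centred in y but about 1.5 mm towards tool -x. The scene view says x is centred. I'll shift by +0.9 mm and go down the last 3.4 mm.

Call:
servo_tool --pt "0.05 0 0.1 0 0 0" --pt "0.09 0 0.2 0 0 0" --pt "0.09 0 0.3 0 0 0" --pt "0.09 0 0.33 0 0 0" --pt "0.09 0 0.33 0 0 0" --pt "0.09 0 0.33 0 0 0" --pt "0.09 0 0.33 0 0 0" --pt "0.09 0 0.33 0 0 0" --pt "0.09 0 0.33 0 0 0" --pt "0.09 0 0.33 0 0 0"

```text
clock: 20.53
eef_pos: [497.1, 214.7, 189.4]
eef_rot: [3.142, -0.0, 1.786]
wrist_force: [0.6, 0.4, -2.6]
finger_gap: 29.3
```

```bash
python3 look2.py 19
python3 - <<'E'
from h import *
s=read_state();sc=camera('scene');c=camera('wrist');P=wristP(c,s)
x,y=s['eef_pos'][:2]
def circ(k,x,y,z,r,P=None):
    return np.array([proj(k,[x+r*np.cos(a),y+r*np.sin(a),z],P) for a in np.linspace(0,6.28,60)])
for n,z,r in [('handlebot',157,15),('ring up',93.5,5),('rim',92,14),('rimin',92,9),('collarfoot',86,14)]:
    a=circ(sc,x,y,z,r);b=circ(c,x,y,z,r,P);print(n,'scene',a.min(0),a.max(0),'wrist',b.min(0),b.max(0))
a=sc['pixels'].astype(int)
print('col of gray through handle', a[172:186,350:354].mean((1,2)).astype(int))
cv2.imwrite('pics/sfull19.png',cv2.resize(sc['pixels'][120:220,290:410,::-1],None,fx=6,fy=6,interpolation=2))
E
```

```text
20.5333 [497.06 214.74 189.4 ] [ 3.14 -0.    1.79] F [ 0.61  0.42 -2.62] gap 29.31161891821905 j [0.34 0.29 1.57 0.   1.28 0.13]
handlebot scene [344.06 175.97] [356.23 182.59] wrist [231.19 187.41] [274.71 228.44]
ring up scene [344.81 198.36] [348.71 200.64] wrist [247.23 177.88] [258.61 188.84]
rim scene [341.24 196.79] [352.15 203.2 ] wrist [237.06 167.45] [268.78 198.  ]
rimin scene [343.18 197.91] [350.2  202.03] wrist [242.73 173.02] [263.11 192.66]
collarfoot scene [340.95 198.61] [351.83 205.04] wrist [237.38 165.94] [268.46 195.94]
col of gray through handle [ 48  27  21  33  45  40  25  18  32  67  99 115 120 122]
```

View pics/w19.png

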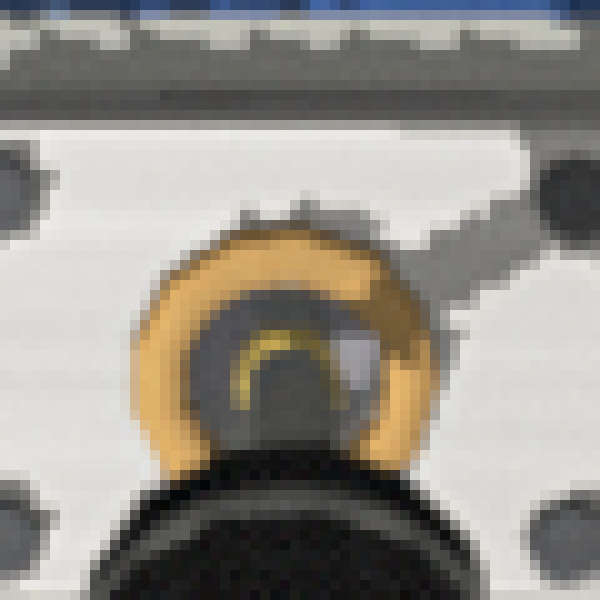

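View pics/s19.png

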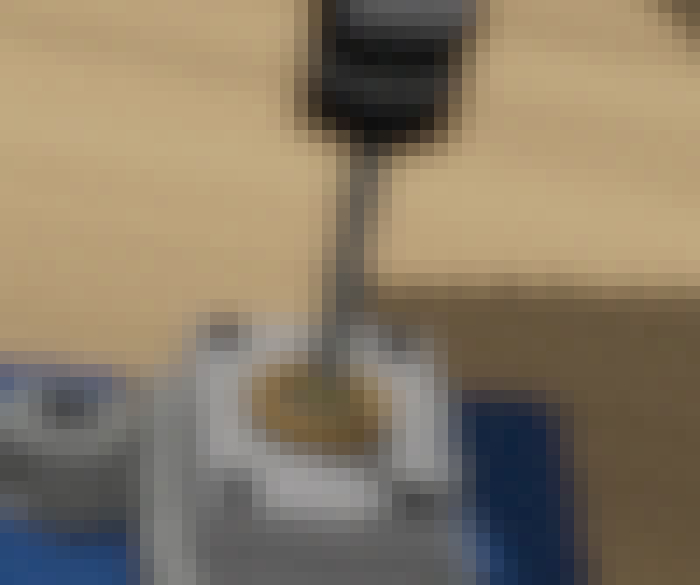

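View pics/sfull19.png

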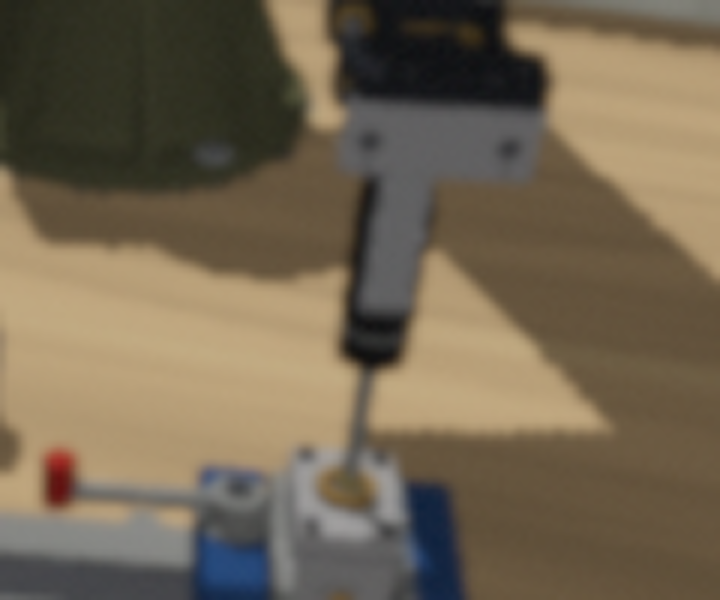

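Both views now show the tube centred: bore against ring agree within 0.5 mm in the wrist view and about 0.5 mm in the scene view. Next I'll check depth, using the yellow ring's position in the earlier pictures where it was clear of the collar.

Run:
```python
from h import *
sc=camera('scene')
def yel(fn,r0,c0,f,box,show=False):
    a=cv2.imread(fn); h,w=a.shape[:2]
    a=cv2.resize(a,(w//f,h//f),interpolation=cv2.INTER_AREA).astype(float)
    y=(a[:,:,1]+a[:,:,2])/2-a[:,:,0]   # yellowness
    r1,r2,c1,c2=[int(v) for v in box]
    sub=y[r1-r0:r2-r0,c1-c0:c2-c0]; print(sub.astype(int))
# s12z
p=proj(sc,[493.53,-177.47,310.29-97]);print('ring pred',p)
yel('pics/s12z.png',95,180,10,(129,142,204,214))
p=proj(sc,[497.42,212.97,265.61-97]);print('ring pred',p)
yel('pics/s14.png',130,300,6,(168,182,347,357))
p=proj(sc,[497.1,214.75,239.75-97]);print('ring pred',p)
yel('pics/s16.png',175,325,14,(177,192,345,355))
```

```text
ring pred [207.65 134.81]
[[51 50 44 32 18 25 40 49 52 51]
 [50 50 45 32 18 24 39 50 51 51]
 [51 50 45 33 19 22 37 48 51 51]
 [50 50 46 35 21 20 36 48 50 51]
 [49 49 47 39 26 22 36 46 50 50]
 [49 49 49 46 34 30 39 46 49 49]
 [49 49 49 46 39 34 40 45 48 48]
 [50 50 48 44 33 27 35 44 46 47]
 [50 49 48 41 28 19 30 41 48 49]
 [49 50 49 42 28 17 26 40 47 50]
 [50 49 48 42 30 17 24 40 48 50]
 [50 49 48 42 30 17 24 38 47 49]
 [49 49 49 43 31 18 23 37 47 49]]
ring pred [350.05 175.31]
[[49 50 48 43 30 16 19 34 45 49]
 [49 49 48 41 27 13 20 36 46 50]
 [50 50 48 40 24 14 22 38 46 49]
 [50 51 48 40 23 15 26 40 48 49]
 [51 50 48 38 22 16 29 43 49 50]
 [51 50 46 36 22 20 36 46 50 51]
 [51 50 47 37 25 29 42 49 51 51]
 [50 51 47 41 33 38 46 51 51 51]
 [51 50 45 37 31 38 47 51 51 50]
 [50 48 41 29 22 33 44 49 50 50]
 [50 47 38 22 17 30 45 50 50 50]
 [50 46 35 20 17 34 45 50 50 50]
 [50 45 32 18 20 36 47 50 50 51]
 [50 44 30 16 22 38 48 51 51 51]]
ring pred [349.36 183.93]
[[50 51 50 50 45 35 18 16 33 44]
 [51 51 50 50 45 32 16 17 36 47]
 [52 51 50 49 44 30 14 21 37 49]
 [51 52 51 49 43 28 14 25 40 49]
 [51 51 51 50 43 25 15 29 43 50]
 [51 51 51 50 42 25 18 33 47 50]
 [51 51 51 52 48 32 27 41 50 51]
 [51 51 51 51 48 40 38 45 51 52]
 [51 52 50 48 39 31 35 44 50 52]
 [51 51 50 44 31 20 29 42 49 51]
 [51 51 49 42 25 15 28 43 49 51]
 [52 51 47 39 21 13 26 41 48 49]
 [51 50 46 36 17 10 22 35 42 43]
 [50 49 45 30 11  7 18 30 34 36]
 [50 49 43 28 10  9 19 27 32 32]]
```

Run:
```python
from h import *
for i in range(3):
    camera('top'); st()
sign_off()
```

```text
20.8333 [497.06 214.74 189.35] [ 3.14 -0.    1.79] F [-0.28  0.87 -1.95] gap 29.77617836044207 j [0.34 0.29 1.57 0.   1.28 0.13]
20.8833 [497.05 214.72 189.36] [-3.14  0.    1.79] F [ 1.22  0.02 -1.25] gap 29.40059194755459 j [ 0.34  0.29  1.57 -0.    1.28  0.13]
20.9333 [497.05 214.72 189.35] [3.14 0.   1.79] F [-0.37 -0.37 -2.1 ] gap 29.758255316473047 j [ 0.34  0.29  1.57 -0.    1.28  0.13]
the job is handed in; nothing more can be done
```

I clamped the housing, locked the lever, and handed in at 20.9 s with the scope still held in the bore. The sign-off gave no verdict, so the result rests on my own checks.

- **Clamping:** I pushed the jaw until it pressed the housing solid against the fixed jaw. The wrist read 70 N at that point, well past the 17 N needed and probably at the end of the 0.034–0.037 window. The lever had started at about 0.3 rad, and the push turned it back to 0.
- **Locking:** I turned the lever clockwise to its stop, where the knob pushed back with about 33 N. It points to the rear in the last pictures.
- **Centring:** With the ring at the rim, the wrist view puts the tube within about 0.5 mm of the bore's centre. The scene view agrees to about 0.5–1 mm. The two disagreed by up to 3 mm while the tip was still above the rim, so I settled it at rim height.
- **Depth:** The ring is about 0.4 mm above the rim, worked out from where I gripped the handle. The scene view showed the scope and the collar both about 0.8 px high, so they agree with each other. I'd put the depth at within about 1–2 mm.
- **Contact:** Sideways force stayed around 1 N or less during the descent, so I saw no sign of touching the housing. The arm was still, holding the handle at 35 N.
- **Other objects:** I did not go near the sealant bottle, hex driver or brass union, though I took no final picture to confirm their positions.

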